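# Fetch the vial out of the shielding cave and rebuild its brick wall

### The arm

A 6-joint arm with a two-finger parallel gripper is mounted at the origin on a cart in front of the work surface, level with it; the furniture and walls round the work are solid. World frame = base frame: x ahead of the robot, y to its left, z up, the work surface at z = 0. Lengths are in m, angles in rad, forces in N, time in s.
With the tool pointing down it reaches from about 0.375 to 0.75 m from the base axis. Payload 9 kg.
Tool frame: the origin (TCP) lies on the centre line of the jaws, within the pads' length; the fingertips stand 19 mm ahead of it and the grasp point (between the pads) is the TCP; z points along the fingers, x is the direction in which the jaws open and shut, and the axes are right-handed (so a half turn about z gives the same grasp; the last joint's range is limited). The gripper opens to 85 mm and grips with 20 to 120 N. Pads are 22 mm wide; open, the fingers measure 114 mm over their backs; the gripper's body (76 mm by 85 mm) begins 54 mm behind the grasp point. The pads swing forward as they close: fully open they stand 13 mm farther back than shut.
Start: joints at [-1.428, 0.104, 0.097, 1.564, 0, 1.353], TCP at [0.212, -0.561, 0.25] pointing down, gripper open.
Joint ranges: [-2.99, 2.99], [-0.84, 1.86], [-1.1, 1.16], [-1.84, 2.11], [-1.51, 1.56], [-3.14, 3.14]. Speed limits (rad/s): [2.22, 2.22, 2.57, 3.14, 3.14, 3.14].

### API

Orientations are given as a 3x3 rotation matrix whose columns are the frame's x, y, z axes.
In Python, from cell import * gives the robot as it stands. The module is installed in compiled form; this text tells all that it offers.
- The arm moves only by the tool send_rows, never from a script. Its argument "commands" is text: rows parted by semicolons, each of 5 numbers parted by spaces: the shift along the tool's x, y, z in cm, then the turn about the tool's z in degrees, then the gripper command: -1 is shut, 1 is fully open, values between are in proportion. In form: x y z yaw hand; .... A call has 1 to 20 rows; each row is the pose to reach, as a shift and turn from the pose commanded when the call began, along the tool's axes at that moment; what a row does not reach only later rows make up. A row lasts 1/8 s, in which the tool goes at most 62.5 mm and 10.7 degrees, less where a joint would pass 70% of its speed; a pose out of reach is approached as far as the arm can. A call with a gripper value outside its range is refused whole. The fingers move at their own pace and stop on an object; "squeeze" is the grip in N (left out, the last holds). Time passes only in rows, so rows that repeat a pose let the fingers close. It gives the time, the measured TCP pose, the force and the opening at its end, in the units of the state.
- get_state(): the state, without advancing time (a new reading comes with each control period).
- capture(name): name is "scene" or "top" or "wrist"; returns a dict with "pixels" (400x640x3 uint8, red, green, blue), "fx", "fy", "cx", "cy" (pixels), "position" and "attitude" of the camera in the world. Camera axes: x right, y down, z forward; pixel columns grow to the right and rows downward; lengths in m; the calibration is good to about 2 mm. A picture is of the moment at which its call begins. There is no depth.
- sign_off(): hands the job in, once; it reports no verdict.
The state is a dict: "clock": time; "joints": joint angles; "dq": joint speeds; "effort": joint torques, N m; "tool_pos": TCP position; "ee_rot": TCP orientation; "force": force on the tool from outside, world axes, zero at the start; "wrist_torque": the same for the moment, N m; "finger_gap": finger opening in m.
Only numpy, scipy, OpenCV 4.12 (cv2) and the standard library are available. Lean on these libraries where they do the work, as an engineer would, in place of code of your own. Each camera call takes 0.05 s, during which the arm holds its last target.

### The job

The squat crimp-capped vial stands in one of the two cells behind the wall of white shielding bricks. Take down the three bricks in front of its cell (the half brick at that end and the long one beside it on top, then the long one below them) and lay them side by side on the steel tray, stand the vial upright in the well of the vial block, then rebuild the wall exactly as it was, in running bond: long bricks below, the long brick of the upper course centred over their joint, half bricks at the ends, all straight, with closed joints. Leave the bricks of the other end where they are and keep both vials upright, the slim one untouched in its cell.

Things in the scene. Friction and masses are not known exactly. Their poses are not given: they have to be found in the camera images.
- cave: Fixed grey cell block behind the brick wall, 280x110x40 mm. Origin: on the bench under the wall's middle; x runs from wall into cave, y left along the wall. Brick places (x, y, underside z): long (0,60,0) (0,-60,0) (0,0,40), half (0,90,40) (0,-90,40), so joints are 2 to 3 mm. Block starts at x=30; two cells, |y| 22 to 112, x 30 to 103, open to front and top, floor = bench.
- tray: Shallow fixed steel tray for the bricks, 270 mm (its x) by 170 mm (its y), thin rim 8 mm high. Origin: centre of its underside, on the bench; floor 3 mm above it. Stands left or right of the cave, its x roughly along the world's x. Three bricks fit side by side, their lengths along the tray's y, at x = -84, 0 and +84 mm.
- vial_block: Fixed grey plastic block, 80 x 80 x 28 mm, with one round well in the middle of its top, 32 mm wide and 13 mm deep, 2 mm chamfer: the well's floor is 15 mm above the origin. Origin: centre of its underside, on the bench. Stands on the other side of the cave from the tray.
- brick_left: White plastic shielding brick, 50 mm thick (own x), 118 mm long (own y), 40 mm high, about 0.23 kg, loose. Origin: centre of its underside. At the start in the wall, axes as the cave's, as the left (+y) half of the lower course, on the bench. Grip across the thickness at mid-length.
- brick_right: White plastic shielding brick, 50 mm thick (own x), 118 mm long (own y), 40 mm high, about 0.23 kg, loose. Origin: centre of its underside. At the start in the wall, axes as the cave's, as the right (-y) half of the lower course, on the bench. Grip across the thickness at mid-length.
- brick_top: White plastic shielding brick, 50 mm thick (own x), 118 mm long (own y), 40 mm high, about 0.23 kg, loose. Origin: centre of its underside. At the start in the wall, axes as the cave's, in the middle of the upper course, over the joint of the lower two, underside 40 mm up. Grip across the thickness at mid-length.
- half_left: White plastic shielding brick, 50 mm thick (own x), 56 mm long (own y), 40 mm high, about 0.11 kg, loose. Origin: centre of its underside. At the start in the wall, axes as the cave's, at the left (+y) end of the upper course, underside 40 mm up; keep the fingertips above 47 mm there, a vial stands close behind it. Grip across the thickness at mid-length.
- half_right: White plastic shielding brick, 50 mm thick (own x), 56 mm long (own y), 40 mm high, about 0.11 kg, loose. Origin: centre of its underside. At the start in the wall, axes as the cave's, at the right (-y) end of the upper course, underside 40 mm up; keep the fingertips above 47 mm there, a vial stands close behind it. Grip across the thickness at mid-length.
- vial_squat: Clear glass vial with flat aluminium crimp cap: 24 mm across up to 29 mm height, cap 20 mm across, 45 mm high in all, 30 g. Origin: centre of its underside. Upright in the left or right cell, at cave x 45, y +92 or -92 mm: 8 mm behind the wall, 8 mm off the cell's outer side, 45 mm free behind. Grip along cave x, fingertips 17 mm or more above its underside, to clear the vial block too.
- vial_slim: Vial that stays: slim glass vial with a black screw cap, 17 mm in diameter, 54 mm high. Origin: centre of its underside. It stands in the other cell, at the mirrored place.

How it is judged:
On the way, in this order (a step that is already met when the one before it is completed fails the run):
1. the three bricks in front of the squat vial's cell lie side by side on the tray (((y of vial_slim in the frame of cave below 0 m and (x of half_left in the frame of tray between -0.115 and 0.115 m and y of half_left in the frame of tray between -0.07 and 0.07 m and z of half_left in the frame of tray between -0.003 and 0.009 m and angle between half_left's own z axis and vertical below 0.06 rad) and (x of brick_top in the frame of tray between -0.115 and 0.115 m and y of brick_top in the frame of tray between -0.07 and 0.07 m and z of brick_top in the frame of tray between -0.003 and 0.009 m and angle between brick_top's own z axis and vertical below 0.06 rad) and (x of brick_left in the frame of tray between -0.115 and 0.115 m and y of brick_left in the frame of tray between -0.07 and 0.07 m and z of brick_left in the frame of tray between -0.003 and 0.009 m and angle between brick_left's own z axis and vertical below 0.06 rad)) or (y of vial_slim in the frame of cave above 0 m and (x of half_right in the frame of tray between -0.115 and 0.115 m and y of half_right in the frame of tray between -0.07 and 0.07 m and z of half_right in the frame of tray between -0.003 and 0.009 m and angle between half_right's own z axis and vertical below 0.06 rad) and (x of brick_top in the frame of tray between -0.115 and 0.115 m and y of brick_top in the frame of tray between -0.07 and 0.07 m and z of brick_top in the frame of tray between -0.003 and 0.009 m and angle between brick_top's own z axis and vertical below 0.06 rad) and (x of brick_right in the frame of tray between -0.115 and 0.115 m and y of brick_right in the frame of tray between -0.07 and 0.07 m and z of brick_right in the frame of tray between -0.003 and 0.009 m and angle between brick_right's own z axis and vertical below 0.06 rad)))), for 0.2 s.
2. the squat vial stands in the well of the vial block (horizontal distance between vial_squat and vial_block below 0.007 m and z of vial_squat in the frame of vial_block between 0.01 and 0.019 m and angle between vial_squat's own z axis and vertical below 0.1 rad), for 0.2 s.
At the end, for the whole second after the job is handed in: All five wall places filled with the right brick size, each within 10 mm across and 12 mm along the wall, 5 mm in height, 0.12 rad, flat (like bricks may swap); squat vial upright on the well floor, within 7 mm of its middle; slim vial upright; all released and at rest (all of step 2 and ((x of brick_left in the frame of cave between -0.01 and 0.01 m and y of brick_left in the frame of cave between 0.048 and 0.072 m and z of brick_left in the frame of cave between -0.005 and 0.005 m and angle between the x axis of brick_left and the x axis of cave, either way round below 0.12 rad and angle between brick_left's own z axis and vertical below 0.06 rad) or (x of brick_right in the frame of cave between -0.01 and 0.01 m and y of brick_right in the frame of cave between 0.048 and 0.072 m and z of brick_right in the frame of cave between -0.005 and 0.005 m and angle between the x axis of brick_right and the x axis of cave, either way round below 0.12 rad and angle between brick_right's own z axis and vertical below 0.06 rad) or (x of brick_top in the frame of cave between -0.01 and 0.01 m and y of brick_top in the frame of cave between 0.048 and 0.072 m and z of brick_top in the frame of cave between -0.005 and 0.005 m and angle between the x axis of brick_top and the x axis of cave, either way round below 0.12 rad and angle between brick_top's own z axis and vertical below 0.06 rad)) and ((x of brick_left in the frame of cave between -0.01 and 0.01 m and y of brick_left in the frame of cave between -0.072 and -0.048 m and z of brick_left in the frame of cave between -0.005 and 0.005 m and angle between the x axis of brick_left and the x axis of cave, either way round below 0.12 rad and angle between brick_left's own z axis and vertical below 0.06 rad) or (x of brick_right in the frame of cave between -0.01 and 0.01 m and y of brick_right in the frame of cave between -0.072 and -0.048 m and z of brick_right in the frame of cave between -0.005 and 0.005 m and angle between the x axis of brick_right and the x axis of cave, either way round below 0.12 rad and angle between brick_right's own z axis and vertical below 0.06 rad) or (x of brick_top in the frame of cave between -0.01 and 0.01 m and y of brick_top in the frame of cave between -0.072 and -0.048 m and z of brick_top in the frame of cave between -0.005 and 0.005 m and angle between the x axis of brick_top and the x axis of cave, either way round below 0.12 rad and angle between brick_top's own z axis and vertical below 0.06 rad)) and ((x of brick_left in the frame of cave between -0.01 and 0.01 m and y of brick_left in the frame of cave between -0.012 and 0.012 m and z of brick_left in the frame of cave between 0.035 and 0.045 m and angle between the x axis of brick_left and the x axis of cave, either way round below 0.12 rad and angle between brick_left's own z axis and vertical below 0.06 rad) or (x of brick_right in the frame of cave between -0.01 and 0.01 m and y of brick_right in the frame of cave between -0.012 and 0.012 m and z of brick_right in the frame of cave between 0.035 and 0.045 m and angle between the x axis of brick_right and the x axis of cave, either way round below 0.12 rad and angle between brick_right's own z axis and vertical below 0.06 rad) or (x of brick_top in the frame of cave between -0.01 and 0.01 m and y of brick_top in the frame of cave between -0.012 and 0.012 m and z of brick_top in the frame of cave between 0.035 and 0.045 m and angle between the x axis of brick_top and the x axis of cave, either way round below 0.12 rad and angle between brick_top's own z axis and vertical below 0.06 rad)) and ((x of half_left in the frame of cave between -0.01 and 0.01 m and y of half_left in the frame of cave between 0.078 and 0.102 m and z of half_left in the frame of cave between 0.035 and 0.045 m and angle between the x axis of half_left and the x axis of cave, either way round below 0.12 rad and angle between half_left's own z axis and vertical below 0.06 rad) or (x of half_right in the frame of cave between -0.01 and 0.01 m and y of half_right in the frame of cave between 0.078 and 0.102 m and z of half_right in the frame of cave between 0.035 and 0.045 m and angle between the x axis of half_right and the x axis of cave, either way round below 0.12 rad and angle between half_right's own z axis and vertical below 0.06 rad)) and ((x of half_left in the frame of cave between -0.01 and 0.01 m and y of half_left in the frame of cave between -0.102 and -0.078 m and z of half_left in the frame of cave between 0.035 and 0.045 m and angle between the x axis of half_left and the x axis of cave, either way round below 0.12 rad and angle between half_left's own z axis and vertical below 0.06 rad) or (x of half_right in the frame of cave between -0.01 and 0.01 m and y of half_right in the frame of cave between -0.102 and -0.078 m and z of half_right in the frame of cave between 0.035 and 0.045 m and angle between the x axis of half_right and the x axis of cave, either way round below 0.12 rad and angle between half_right's own z axis and vertical below 0.06 rad)) and angle between vial_slim's own z axis and vertical below 0.1 rad and linear speed of each of brick_left, brick_right, brick_top, half_left, half_right, vial_squat, vial_slim below 0.01 m/s); the robot touches nothing.
It fails at once if a brick of the other end of the wall was shifted more than 15 mm ((y of vial_slim in the frame of cave below 0 m and distance of any of half_right, brick_right from where it was at the start of the episode above 0.015 m) or (y of vial_slim in the frame of cave above 0 m and distance of any of half_left, brick_left from where it was at the start of the episode above 0.015 m)).
It fails at once if a vial was tipped over (angle between vial_squat's own z axis and vertical above 0.7 rad or angle between vial_slim's own z axis and vertical above 0.5 rad).
It fails at once if the slim vial was moved from its place (distance of vial_slim from where it was at the start of the episode above 0.015 m).
It also fails if it takes over 128 s, if anything falls off the work surface, if the arm or the gripper's body presses on something with over 40 N, if the wrist force passes 120 N, or if a joint passes its speed limit or range.

## Working session

There is one attempt and no reset: what is moved stays moved. The work goes in short steps, Python scripts to look and compute and a tool call to move; the robot and the scene stay as the last step left them, time stands still between calls to the robot, and variables do not carry over. Pictures are saved under pics/ and viewed, and the job is handed in when it is done.

Besides the shell and the picture viewer there is one more tool, called by a JSON object that holds its "method" and its "body", one argument or row to a line. send_rows: Moves the arm, as the interface text tells. Its arguments: {"type":"object","properties":{"commands":{"type":"string"},"squeeze":{"type":"number"}},"required":["commands"]}

```bash
mkdir -p pics
python3 - <<'E'
from cell import *
import cv2,numpy as np
s=get_state()
for k in s: print(k,np.round(s[k],4).tolist())
for n in("scene","top"):
    c=capture(n); cv2.imwrite(f"pics/{n}0.png",c["pixels"][:,:,::-1])
    np.savez(f"{n}0.npz",**c)
    print(n,c["fx"],c["fy"],c["cx"],c["cy"],np.round(c["position"],4),np.round(c["attitude"],4).tolist())
E
```

```text
clock 0.0
joints [-1.4277, 0.1047, 0.0964, 1.5639, 0.0, 1.3531]
dq [0.0015, 0.0004, -0.0011, -0.0023, 0.0028, 0.0007]
effort [0.0006, -55.6936, 50.3646, 0.017, -0.0003, -0.0]
tool_pos [0.2118, -0.561, 0.2495]
ee_rot [[0.353, -0.9356, -0.0002], [-0.9356, -0.353, 0.0013], [-0.0013, -0.0003, -1.0]]
force [-0.2616, 0.2258, -0.2474]
wrist_torque [-0.034, 0.0251, -0.0392]
finger_gap 0.0855
scene 456.2995983705919 456.2995983705919 316.84930574230145 206.7528403226337 [-0.2294  0.6479  0.8458] [[-0.6379, -0.4794, 0.6027], [-0.7701, 0.3998, -0.4971], [-0.0026, -0.7813, -0.6242]]
top 383.5413421886537 383.5413421886537 316.44415905748457 194.35548719893046 [0.4191 0.0018 1.2773] [[-0.0063, -0.9943, 0.106], [-1.0, 0.0068, 0.0039], [-0.0046, -0.1059, -0.9944]]
```

View pics/scene0.png

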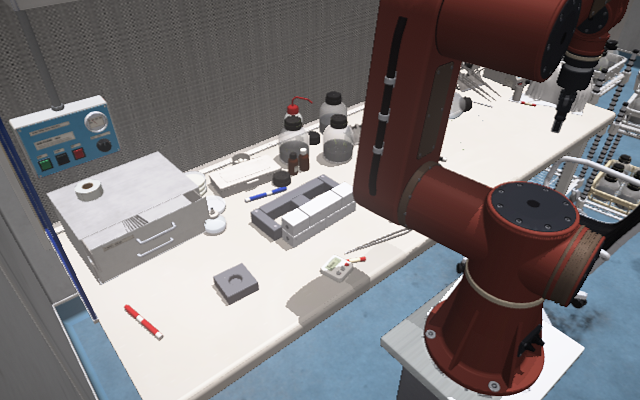

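View pics/top0.png

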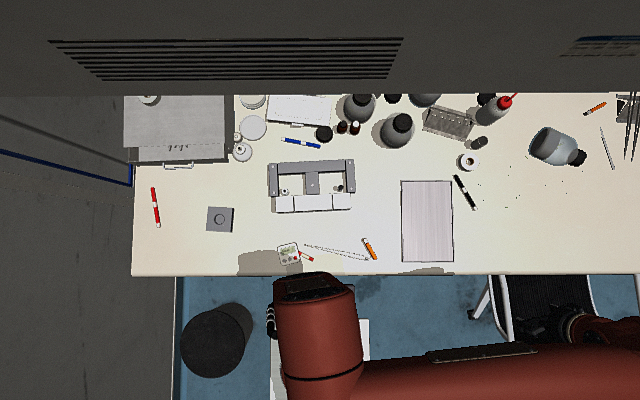

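Run:
```python
import cv2
a=cv2.imread("pics/top0.png")
cv2.imwrite("pics/z1.png",cv2.resize(a[140:270,190:370],None,fx=4.4,fy=4.4,interpolation=cv2.INTER_NEAREST))
cv2.imwrite("pics/z2.png",cv2.resize(a[170:270,390:470],None,fx=5.5,fy=5.5,interpolation=cv2.INTER_NEAREST))
a=cv2.imread("pics/scene0.png")
cv2.imwrite("pics/z3.png",cv2.resize(a[160:310,200:370],None,fx=4,fy=4,interpolation=cv2.INTER_NEAREST))
```

```text
(no output)
```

View pics/z1.png

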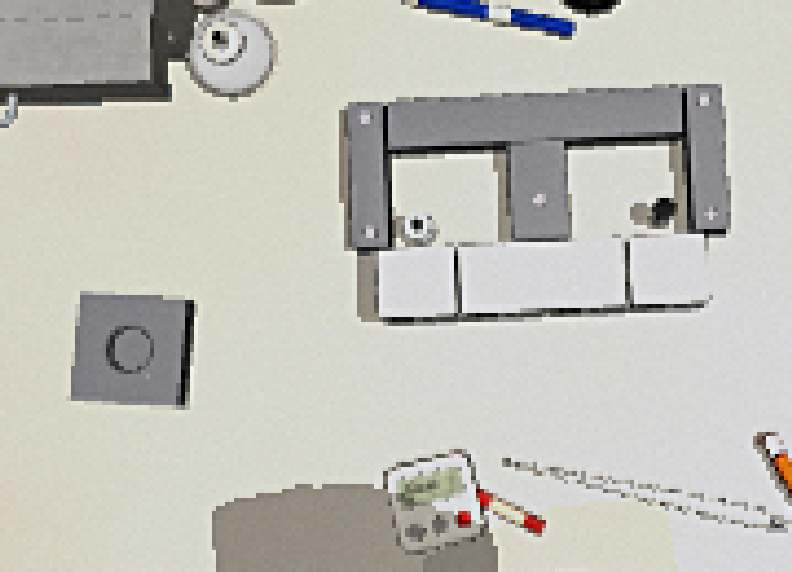

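View pics/z3.png

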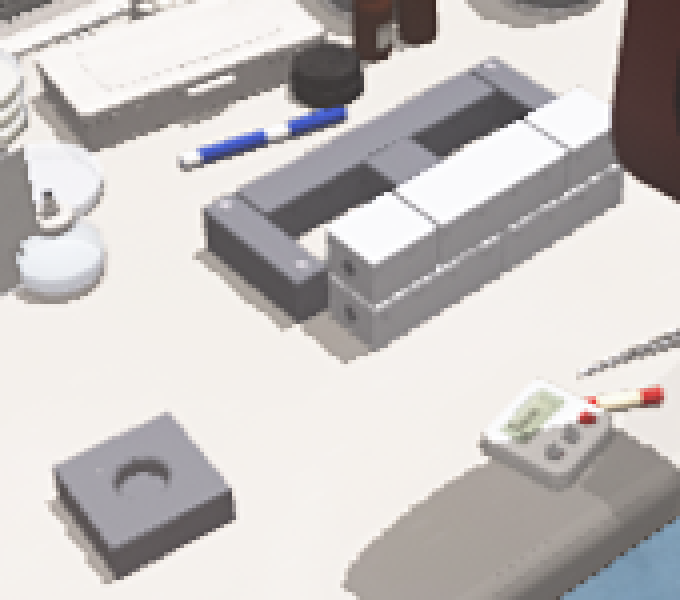

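View pics/z2.png

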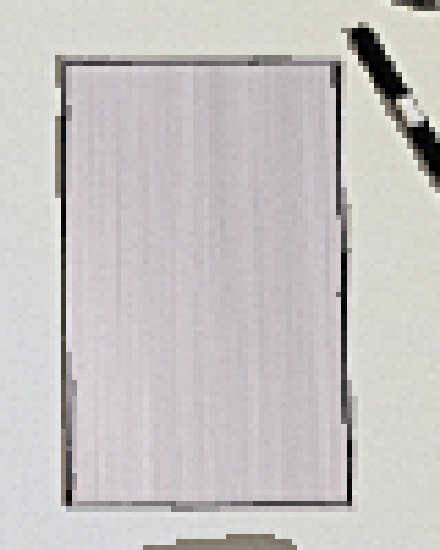

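```bash
cat > h.py <<'E'
import cv2,numpy as np
def ray(c,u,v,z):
    R=np.array(c["attitude"]);p=np.array(c["position"])
    d=R@np.array([(u-c["cx"])/c["fx"],(v-c["cy"])/c["fy"],1.0])
    return p+d*(z-p[2])/d[2]
def proj(c,P):
    R=np.array(c["attitude"]);p=np.array(c["position"])
    q=R.T@(np.array(P)-p); return np.array([c["fx"]*q[0]/q[2]+c["cx"],c["fy"]*q[1]/q[2]+c["cy"]])
def cavefit(P,Q):
    """rigid 2D fit: model P -> world Q ; returns t, yaw"""
    P=np.array(P);Q=np.array(Q);a=P-P.mean(0);b=Q-Q.mean(0)
    th=np.arctan2((a[:,0]*b[:,1]-a[:,1]*b[:,0]).sum(),(a*b).sum())
    R=np.array([[np.cos(th),-np.sin(th)],[np.sin(th),np.cos(th)]])
    t=Q.mean(0)-R@P.mean(0); return t,th,(R@P.T).T+t-Q
E
python3 - <<'E'
from h import *
c=dict(np.load("top0.npz"));im=c["pixels"][:,:,::-1]
g=im.max(2)
# cave + block grey: value 90..150
m=((g>70)&(g<150)&(im.max(2).astype(int)-im.min(2)<25)).astype(np.uint8)*255
m[:150]=0;m[240:]=0;m[:,:200]=0;m[:,360:]=0
m=cv2.morphologyEx(m,cv2.MORPH_OPEN,np.ones((3,3)))
cs,_=cv2.findContours(m,cv2.RETR_EXTERNAL,cv2.CHAIN_APPROX_NONE)
for k in cs:
    a=cv2.contourArea(k)
    if a>100:
        r=cv2.minAreaRect(k);b=cv2.boxPoints(r)
        print(a,cv2.boundingRect(k),r)
        for z in(.028,.040): print(z,[np.round(ray(c,u,v,z)[:2],4).tolist() for u,v in b])
# bricks: bright white
w=((im.min(2)>225)).astype(np.uint8)*255
cv2.imwrite("pics/m1.png",cv2.resize(np.vstack([m[140:250,190:370],w[140:250,190:370]]),None,fx=3,fy=3))
# tray
t=(im[:,:,0].astype(int)-im[:,:,1]>0).astype(np.uint8)*255
t[:,:380]=0;t[:,470:]=0;t[:160]=0;t[270:]=0
t=cv2.morphologyEx(t,cv2.MORPH_OPEN,np.ones((3,3)))
cs,_=cv2.findContours(t,cv2.RETR_EXTERNAL,cv2.CHAIN_APPROX_NONE)
for k in cs:
    if cv2.contourArea(k)>500:
        r=cv2.minAreaRect(k);print("tray",cv2.contourArea(k),r,[np.round(ray(c,u,v,.003)[:2],4).tolist() for u,v in cv2.boxPoints(r)],ray(c,*r[0],.003))
for u,v in((413/4.4,230/4.4),(661/4.4,208/4.4)): print(ray(c,u+190,v+140,.045))
E
```

```text
552.5 (206, 207, 26, 25) ((218.5, 219.0), (24.0, 25.0), 90.0)
0.028 [[0.5131, 0.368], [0.5126, 0.2862], [0.4345, 0.2848], [0.435, 0.3661]]
0.04 [[0.5122, 0.3644], [0.5117, 0.2834], [0.4343, 0.2821], [0.4348, 0.3626]]
218.5 (267, 163, 11, 33) ((272.0, 179.0), (32.0, 10.0), 90.0)
0.028 [[0.6576, 0.1695], [0.6573, 0.1364], [0.551, 0.136], [0.5512, 0.1687]]
0.04 [[0.6553, 0.1679], [0.655, 0.1352], [0.5497, 0.1347], [0.5499, 0.1671]]
816.0 (278, 160, 67, 34) ((311.532470703125, 176.88294982910156), (32.546974182128906, 66.57917022705078), 87.0643310546875)
0.028 [[0.6596, 0.135], [0.6694, -0.085], [0.5612, -0.0889], [0.5514, 0.129]]
0.04 [[0.6572, 0.1337], [0.667, -0.0842], [0.5598, -0.0881], [0.5502, 0.1278]]
149.5 (346, 159, 10, 28) ((350.2918395996094, 172.6692657470703), (27.19693374633789, 8.109177589416504), 86.42366790771484)
0.028 [[0.6679, -0.0898], [0.6694, -0.1166], [0.5789, -0.1206], [0.5774, -0.094]]
0.04 [[0.6656, -0.0889], [0.667, -0.1154], [0.5774, -0.1194], [0.5759, -0.0931]]
tray 4023.0 ((416.5, 225.0), (88.0, 73.0), 90.0) [[0.5984, -0.2065], [0.5967, -0.4507], [0.3065, -0.4379], [0.3079, -0.1995]] [ 0.45061391 -0.32364596  0.003     ]
[0.55787547 0.11196541 0.045     ]
[ 0.57290745 -0.07048653  0.045     ]
```

View pics/m1.png

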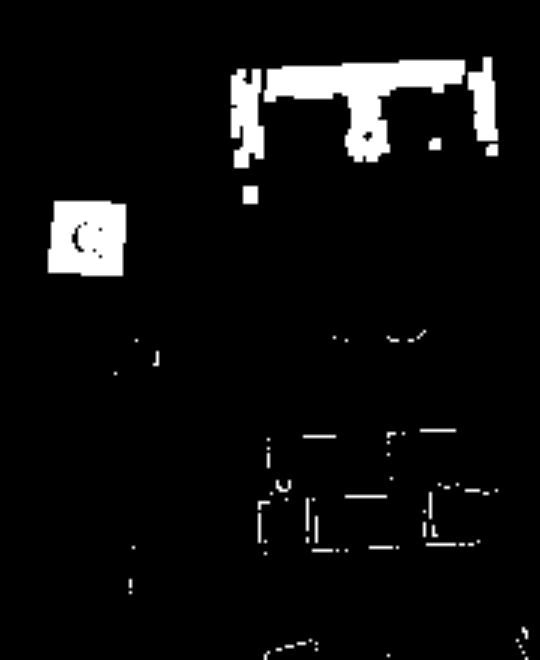

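```bash
cat >> h.py <<'E'
def go(s,x,y,z,yawdeg):
    """shift in tool axes cm and turn deg to have tool x at world angle yawdeg"""
    R=np.array(s["ee_rot"]);d=R.T@(np.array([x,y,z])-np.array(s["tool_pos"]))
    cur=np.degrees(np.arctan2(R[1,0],R[0,0]));t=-((yawdeg-cur+180)%360-180)
    return np.round(np.r_[d*100,t],2)
def cap(name,tag):
    from cell import capture
    c=capture(name);cv2.imwrite(f"pics/{tag}.png",c["pixels"][:,:,::-1]);np.savez(f"{tag}.npz",**c);return c
def ld(tag): 
    return dict(np.load(f"{tag}.npz"))
E
python3 - <<'E'
from cell import *; from h import *
s=get_state();print(go(s,.50,.02,.30,4.7)); c=cap("wrist","w0")
print(c["fx"],c["cx"],c["cy"],c["position"],np.round(c["attitude"],3).tolist())
R=s["ee_rot"];print("cam in tool",R.T@(c["position"]-s["tool_pos"]),np.round(R.T@c["attitude"],3))
E
```

```text
[-44.2  -47.48  -4.98 -74.03]
307.6250965437918 320.6444607474237 199.2952353345462 [ 0.28566335 -0.5326514   0.37294979] [[0.353, -0.89, -0.288], [-0.936, -0.336, -0.108], [-0.001, 0.307, -0.952]]
cam in tool [-0.00066619 -0.07918525 -0.12332002] [[ 1.     0.     0.   ]
 [-0.     0.951  0.308]
 [-0.    -0.308  0.951]]
```

View pics/w0.png

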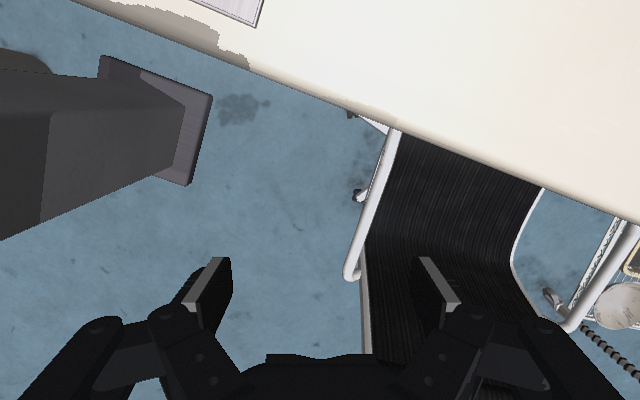

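{"method": "send_rows", "body": {
  "commands": "-44 -47.5 -5 -74 1;-44 -47.5 -5 -74 1;-44 -47.5 -5 -74 1;-44 -47.5 -5 -74 1;-44 -47.5 -5 -74 1;-44 -47.5 -5 -74 1;-44 -47.5 -5 -74 1;-44 -47.5 -5 -74 1;-44 -47.5 -5 -74 1;-44 -47.5 -5 -74 1;-44 -47.5 -5 -74 1;-44 -47.5 -5 -74 1;-44 -47.5 -5 -74 1;-44 -47.5 -5 -74 1"
}}

```text
clock: 1.9
tool_pos: [0.5006, 0.017, 0.3002]
ee_rot: [[0.997, 0.08, -0.0], [0.08, -0.997, -0.0], [-0.0, 0.0, -1.0]]
force: [-0.4, -0.5, -0.0]
finger_gap: 0.0853
```

Run:
```python
from cell import *; from h import *
s=get_state();print(s["clock"],s["tool_pos"],s["joints"],s["ee_rot"]); c=cap("wrist","w1")
```

```text
1.9 [0.50063385 0.0169716  0.30020645] [-2.27689184e-01 -1.79556628e-01 -8.87634475e-02  1.66166174e+00
 -2.10594252e-04  1.26308426e+00] [[ 9.96799869e-01  7.99375211e-02 -1.17900666e-04]
 [ 7.99374981e-02 -9.96799860e-01 -1.88855128e-04]
 [-1.32619978e-04  1.78826083e-04 -9.99999975e-01]]
```

View pics/w1.png

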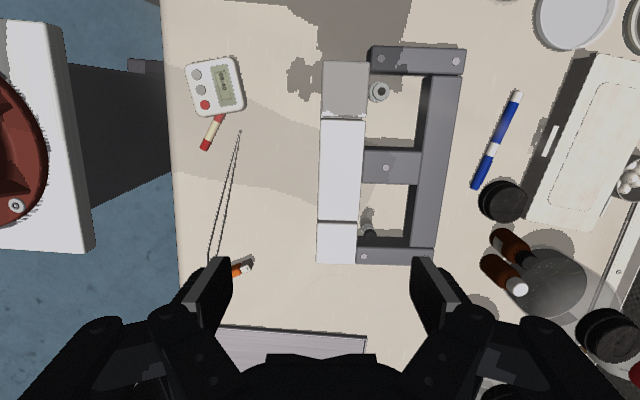

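Run:
```python
import cv2
a=cv2.imread("pics/w1.png")
cv2.imwrite("pics/w1z.png",cv2.resize(a[35:275,305:475],None,fx=2.4,fy=2.4,interpolation=cv2.INTER_CUBIC))
```

```text
(no output)
```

View pics/w1z.png

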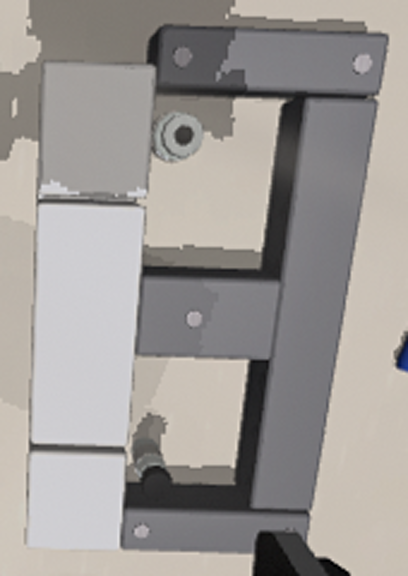

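Run:
```python
from h import *
c=ld("w1"); f=lambda u,v,z: ray(c,305+u/2.4,35+v/2.4,z)[:2]
M=[(-.025,.118),(.025,.118),(-.025,-.118),(.025,-.118)]
Q=[f(43,62,.08),f(155,64,.08),f(28,548,.08),f(123,550,.08)]
t,th,r=cavefit(M,Q);print("wall",t,th,np.degrees(th),np.round(r*1000,1).tolist())
R=np.array([[np.cos(th),-np.sin(th)],[np.sin(th),np.cos(th)]])
def loc(P): return np.round(R.T@(P-t)*1000,1)
print("cave back left",loc(f(386,35,.04)),"front left",loc(f(161,27,.04)), "back strip")
print("joint",loc(f(93,197,.08)),loc(f(78,447,.08)))
print("squat",loc(f(183,135,.045)),"slim cap",loc(f(153,477,.054)))
c0=ld("top0")
g=lambda u,v,z: ray(c0,190+u/4.4,140+v/4.4,z)[:2]
print("top view squat",loc(g(415,228,.045)),"slim",loc(g(662,208,.054)),"brick corners",loc(g(380,320,.08)),loc(g(706,305,.08)))
B=[g(81,291,.028),g(195,300,.028),g(72,401,.028),g(183,408,.028)]
print("block",np.round(B,4).tolist(),np.mean(B,0), g(131,350,.028))
g2=lambda u,v,z: ray(c0,390+u/5.5,170+v/5.5,z)[:2]
T=[g2(62,60,.008),g2(340,60,.008),g2(350,506,.008),g2(68,506,.008)]
print("tray",np.round(T,4).tolist(),np.mean(T,0))
```

```text
wall [0.52365499 0.01904178] 0.05339134820744608 3.0590989148000336 [[-1.2, 1.2], [1.0, 0.8], [0.0, -0.9], [0.2, -1.1]]
cave back left [137.6 137.2] front left [ 31.3 137.8] back strip
joint [ 0.2 61.6] [ -1.2 -59.5]
squat [44.9 90.1] slim cap [ 42.2 -86.4]
top view squat [40.5 89.4] slim [ 43.3 -92.2] brick corners [-27.8 114.7] [ -31. -117.]
block [[0.5159, 0.3601], [0.5086, 0.2752], [0.4345, 0.3649], [0.4289, 0.2828]] [0.47197602 0.32076293] [0.47184601 0.32205328]
tray [[0.5975, -0.2766], [0.5963, -0.445], [0.3294, -0.4393], [0.3304, -0.2722]] [ 0.46341302 -0.35826357]
```

```bash
cat >> h.py <<'E'
T0=np.array([.52365,.01904]);TH=.0534
def cw(x,y): return T0+np.array([[np.cos(TH),-np.sin(TH)],[np.sin(TH),np.cos(TH)]])@np.array([x,y])
TT=np.array([.4634,-.3583]);TR=-.019
def tw(x,y): return TT+np.array([[np.cos(TR),-np.sin(TR)],[np.sin(TR),np.cos(TR)]])@np.array([x,y])
E
python3 - <<'E'
from cell import *; from h import *
s=get_state();print(go(s,*cw(0,.09),.15,3.06),go(s,*cw(0,.09),.069,3.06))
E
```

```text
[ 2.55 -9.02 15.03  1.52] [ 2.55 -9.02 23.13  1.52]
```

{"method": "send_rows", "body": {
  "commands": "2.55 -9 15 1.5 0.5;2.55 -9 15 1.5 0.5;2.55 -9 15 1.5 0.5;2.55 -9 15 1.5 0.5;2.55 -9 15 1.5 0.5",
  "squeeze": 50
}}

```text
clock: 2.58
tool_pos: [0.5194, 0.1089, 0.1514]
ee_rot: [[0.999, 0.055, 0.001], [0.055, -0.999, -0.0], [0.001, 0.0, -1.0]]
force: [0.2, 0.6, 0.3]
finger_gap: 0.0637
```

Run:
```python
from cell import *; from h import *
s=get_state();print(s["tool_pos"],s["finger_gap"],go(s,*cw(0,.09),.069,3.06));cap("wrist","w2")
```

```text
[0.51942858 0.10889938 0.15142335] 0.06367635027657975 [-0.07 -0.01  8.24  0.07]
```

View pics/w2.png

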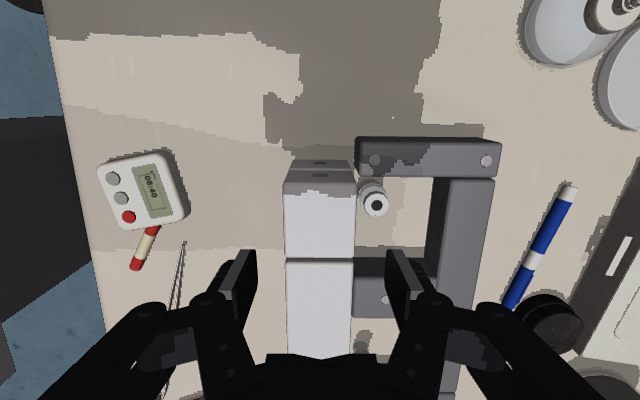

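Run:
```python
from h import *
c=ld("w2");R=np.array([[np.cos(TH),-np.sin(TH)],[np.sin(TH),np.cos(TH)]])
for u,v in((284,193),(355,195),(285,258),(353,258)):print(np.round(R.T@(ray(c,u,v,.08)[:2]-T0)*1000,1))
```

```text
[-23.4 110.8]
[ 23.6 109.5]
[-24.4  62.7]
[23.8 62.8]
```

{"method": "send_rows", "body": {
  "commands": "0 0 4 0 0.5;0 0 8.2 0 0.5;0 0 8.2 0 0.5;0 0 8.2 0 0.5;0 0 8.2 0 -1;0 0 8.2 0 -1;0 0 8.2 0 -1;0 0 8.2 0 -1;0 0 8.2 0 -1;0 0 8.2 0 -1",
  "squeeze": 50
}}

```text
clock: 3.88
tool_pos: [0.5209, 0.1094, 0.0712]
ee_rot: [[0.998, 0.055, 0.004], [0.055, -0.998, -0.001], [0.004, 0.001, -1.0]]
force: [-0.3, -1.8, 8.8]
finger_gap: 0.0495
```

{"method": "send_rows", "body": {
  "commands": "0 0 -1 0 -1;0 0 -4 0 -1;0 0 -9 0 -1;0 0 -9 0 -1;0 0 -9 0 -1;0 0 -9 0 -1"
}}

```text
clock: 4.62
tool_pos: [0.5182, 0.1098, 0.1571]
ee_rot: [[0.998, 0.055, -0.002], [0.055, -0.998, 0.0], [-0.002, -0.0, -1.0]]
force: [0.5, 0.8, -0.9]
finger_gap: 0.049
```

Run:
```python
from cell import *; from h import *
s=get_state();print(s["tool_pos"],s["finger_gap"],s["force"]);cap("wrist","w3");cap("scene","s3")
for x in(-.084,0,.084): print(go(s,*tw(x,0),.16,-1.1))
```

```text
[0.51824128 0.10979344 0.15709158] 0.04901412557743327 [ 0.46528446  0.83487483 -0.94058211]
[-16.45  45.81  -0.26   4.28]
[-8.07 46.43 -0.28  4.28]
[ 0.31 47.06 -0.3   4.28]
```

View pics/w3.png

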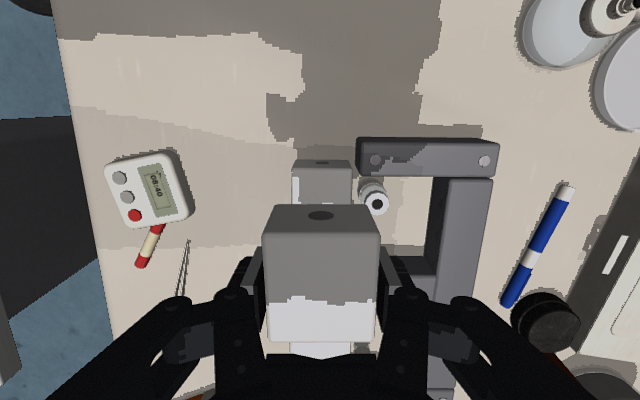

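View pics/s3.png

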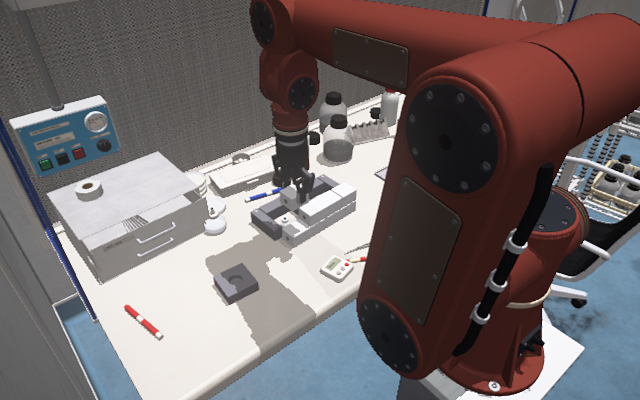

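Run:
```python
from h import *
c=ld("w3");P=np.array([.51824,.10979])
for v,z in((206,.126),(237,.166),(342,.166)): print((ray(c,320,v,z)[:2]-P)*1000)
```

```text
[-1.59246766 25.77000029]
[-1.43199723 26.3046401 ]
[  1.46627289 -26.43869421]
```

{"method": "send_rows", "body": {
  "commands": "-6 6 -1 2 -1;-10 12 -1 4.3 -1;-14 18 -1 4.3 -1;-16.5 24 -1 4.3 -1;-16.5 30 -1 4.3 -1;-16.5 36 -1 4.3 -1;-16.5 42 0 4.3 -1;-16.5 45.8 0 4.3 -1;-16.5 45.8 0 4.3 -1;-16.5 45.8 0 4.3 -1;-16.5 45.8 0 4.3 -1"
}}

```text
clock: 6.1
tool_pos: [0.3798, -0.3554, 0.1584]
ee_rot: [[1.0, -0.019, -0.0], [-0.019, -1.0, 0.0], [-0.0, -0.0, -1.0]]
force: [-0.4, -0.4, -1.2]
finger_gap: 0.0492
```

Run:
```python
from cell import *; from h import *
s=get_state();print(s["tool_pos"],s["finger_gap"],s["joints"]);cap("wrist","w4")
print(go(s,*tw(-.084,0),.036,-1.1))
```

```text
[ 0.37976964 -0.3554456   0.15838817] 0.04917711971797273 [-1.00421262e+00 -1.37887286e-01 -3.08837750e-01  1.40012603e+00
  1.41723459e-04  5.85149894e-01]
[-0.03  0.13 12.24  0.04]
```

View pics/w4.png

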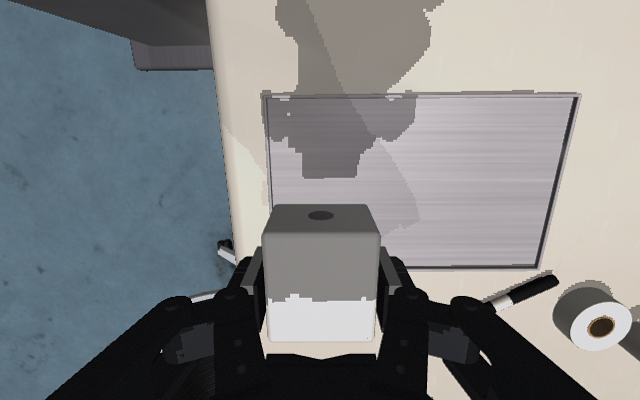

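Run:
```python
from h import *
c=ld("w4");R=np.array([[np.cos(TR),-np.sin(TR)],[np.sin(TR),np.cos(TR)]])
for u,v in((264,93),(580,95),(541,269)):print(np.round(R.T@(ray(c,u,v,.008)[:2]-TT)*1000,1))
```

```text
[-131.3   86.3]
[134.8  84.9]
[138.6 -81.3]
```

{"method": "send_rows", "body": {
  "commands": "0 0 5 0 -1;0 0 10 0 -1;0 0 12 0 -1;0 0 12.4 0 -1;0 0 12.4 0 -1;0 0 12.4 0 -1;0 0 12.4 0 0.4;0 0 12.4 0 0.4;0 0 12.4 0 0.4"
}}

```text
clock: 7.28
tool_pos: [0.3796, -0.3568, 0.0345]
ee_rot: [[1.0, -0.02, 0.0], [-0.02, -1.0, -0.0], [0.0, 0.0, -1.0]]
force: [-0.9, 0.5, -0.4]
finger_gap: 0.0596
```

{"method": "send_rows", "body": {
  "commands": "0 0 -2 0 0.4;0 0 -6 0 0.4;0 0 -12 0 0.4;0 0 -12 0 0.4;0 0 -12 0 0.4"
}}

```text
clock: 7.9
tool_pos: [0.3796, -0.3567, 0.154]
ee_rot: [[1.0, -0.02, 0.0], [-0.02, -1.0, -0.0], [0.0, 0.0, -1.0]]
force: [0.1, -0.0, -1.1]
finger_gap: 0.0599
```

Run:
```python
from cell import *; from h import *
s=get_state();print(s["tool_pos"],s["finger_gap"],s["joints"]);cap("wrist","w5")
print(go(s,*cw(0,0),.16,3.06))
```

```text
[ 0.37959316 -0.35672241  0.15401199] 0.05989695105355693 [-1.00577125e+00 -1.34853638e-01 -3.14013664e-01  1.39147161e+00
 -2.60630660e-05  5.84716457e-01]
[ 13.66 -37.85  -0.6   -4.19]
```

View pics/w5.png

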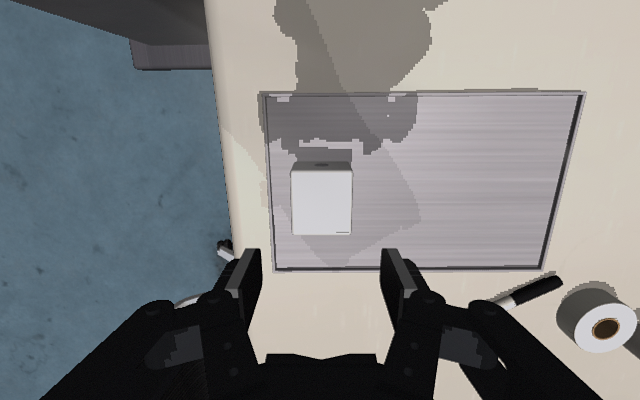

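{"method": "send_rows", "body": {
  "commands": "3 -6 0 -2 0.5;6 -12 0 -4.2 0.5;8 -18 0 -4.2 0.5;10 -24 0 -4.2 0.5;12 -30 0 -4.2 0.5;13.5 -36 0 -4.2 0.5;13.7 -37.9 0 -4.2 0.5;13.7 -37.9 0 -4.2 0.5;13.7 -37.9 0 -4.2 0.5;13.7 -37.9 0 -4.2 0.5"
}}

```text
clock: 9.2
tool_pos: [0.5237, 0.0185, 0.1538]
ee_rot: [[0.999, 0.052, -0.001], [0.052, -0.999, -0.0], [-0.001, 0.0, -1.0]]
force: [0.3, 0.2, 0.4]
finger_gap: 0.064
```

Run:
```python
from cell import *; from h import *
s=get_state();print(s["tool_pos"],s["finger_gap"]);cap("wrist","w6")
print(go(s,*cw(0,0),.069,3.06))
```

```text
[0.52371899 0.01846445 0.15380601] 0.06395543106611812
[ 0.   -0.06  8.48 -0.08]
```

View pics/w6.png

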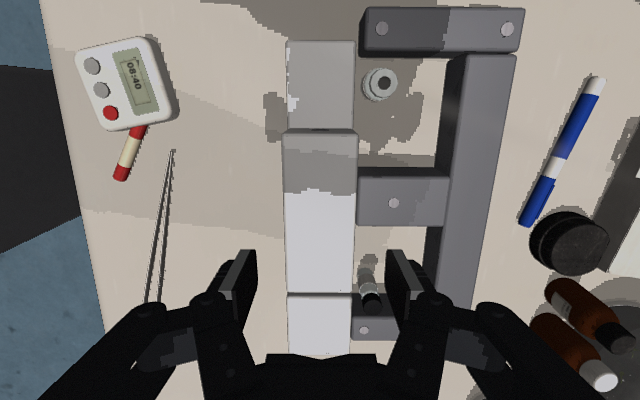

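Run:
```python
from h import *
c=ld("w6");R=np.array([[np.cos(TH),-np.sin(TH)],[np.sin(TH),np.cos(TH)]])
for u,v in((283,135),(358,135),(320,293)):print(np.round(R.T@(ray(c,u,v,.08)[:2]-T0)*1000,1))
```

```text
[-23.5  57.9]
[23.8 57.8]
[ -0.4 -58.3]
```

{"method": "send_rows", "body": {
  "commands": "0 0 4 0 0.5;0 0 8.4 0 0.5;0 0 8.4 0 0.5;0 0 8.4 0 0.5;0 0 8.4 0 -1;0 0 8.4 0 -1;0 0 8.4 0 -1;0 0 8.4 0 -1;0 0 8.4 0 -1;0 0 8.4 0 -1"
}}

```text
clock: 10.5
tool_pos: [0.5255, 0.019, 0.0728]
ee_rot: [[0.999, 0.053, 0.003], [0.053, -0.999, -0.001], [0.003, 0.001, -1.0]]
force: [-2.2, -1.1, 6.9]
finger_gap: 0.049
```

{"method": "send_rows", "body": {
  "commands": "0 0 -0.5 0 -1;0 0 -3 0 -1;0 0 -9 0 -1;0 0 -9 0 -1;0 0 -9 0 -1;0 0 -9 0 -1"
}}

```text
clock: 11.25
tool_pos: [0.5232, 0.0197, 0.1587]
ee_rot: [[0.999, 0.054, -0.002], [0.054, -0.999, 0.0], [-0.002, -0.001, -1.0]]
force: [0.2, -0.4, -3.4]
finger_gap: 0.0494
```

Run:
```python
from cell import *; from h import *
s=get_state();print(s["tool_pos"],s["finger_gap"]);cap("wrist","w7")
print(go(s,*tw(0,0),.16,-1.1))
```

```text
[0.5231551  0.01973471 0.15872903] 0.04941715687604676
[-7.99 37.43 -0.13  4.17]
```

View pics/w7.png

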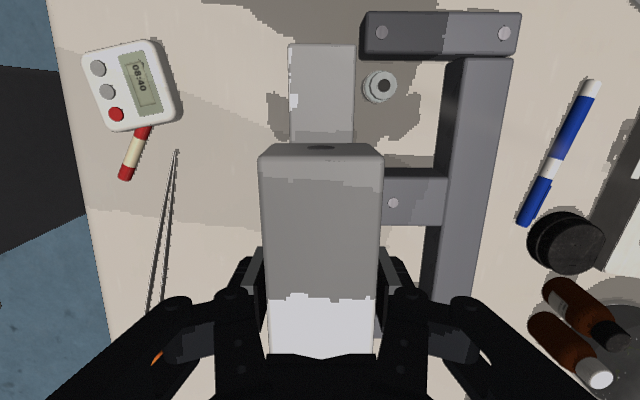

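{"method": "send_rows", "body": {
  "commands": "-2 6 -0.3 2 -1;-4 12 -0.3 4.2 -1;-6 18 -0.3 4.2 -1;-8 24 -0.3 4.2 -1;-8 30 -0.3 4.2 -1;-8 36 -0.3 4.2 -1;-8 37.4 -0.3 4.2 -1;-8 37.4 -0.3 4.2 -1;-8 37.4 -0.3 4.2 -1;-8 37.4 -0.3 4.2 -1"
}}

```text
clock: 12.55
tool_pos: [0.4645, -0.3568, 0.1634]
ee_rot: [[1.0, -0.018, 0.0], [-0.018, -1.0, 0.0], [0.0, -0.0, -1.0]]
force: [-0.8, 0.0, -2.7]
finger_gap: 0.0489
```

Run:
```python
from cell import *; from h import *
s=get_state();print(s["tool_pos"],s["finger_gap"],s["joints"])
print(go(s,*tw(0,0),.036,-1.1))
```

```text
[ 0.46450826 -0.35681238  0.1634397 ] 0.048939263991365646 [-8.78149818e-01  6.17456566e-02 -1.04672075e-01  1.40438903e+00
  5.11497766e-05  7.10642992e-01]
[-0.11  0.15 12.74  0.07]
```

{"method": "send_rows", "body": {
  "commands": "0 0 5 0 -1;0 0 10 0 -1;0 0 12.5 0 -1;0 0 12.8 0 -1;0 0 12.8 0 -1;0 0 12.8 0 -1;0 0 12.8 0 0.4;0 0 12.8 0 0.4;0 0 12.8 0 0.4"
}}

```text
clock: 13.68
tool_pos: [0.4643, -0.3585, 0.0356]
ee_rot: [[1.0, -0.02, 0.0], [-0.02, -1.0, -0.001], [0.0, 0.0, -1.0]]
force: [0.4, -0.2, 0.5]
finger_gap: 0.0597
```

{"method": "send_rows", "body": {
  "commands": "0 0 -2 0 0.4;0 0 -6 0 0.4;0 0 -12 0 0.4;0 0 -12 0 0.4;0 0 -12 0 0.4"
}}

```text
clock: 14.3
tool_pos: [0.4644, -0.3585, 0.1564]
ee_rot: [[1.0, -0.02, 0.001], [-0.02, -1.0, -0.001], [0.001, 0.001, -1.0]]
force: [0.2, -0.6, -1.0]
finger_gap: 0.06
```

Run:
```python
from cell import *; from h import *
s=get_state();print(s["tool_pos"],s["finger_gap"]);cap("wrist","w8")
print(go(s,*cw(0,.06),.16,3.06))
```

```text
[ 0.46440487 -0.35851666  0.1564093 ] 0.059984315051205446
[  4.74 -43.85  -0.41  -4.19]
```

View pics/w8.png

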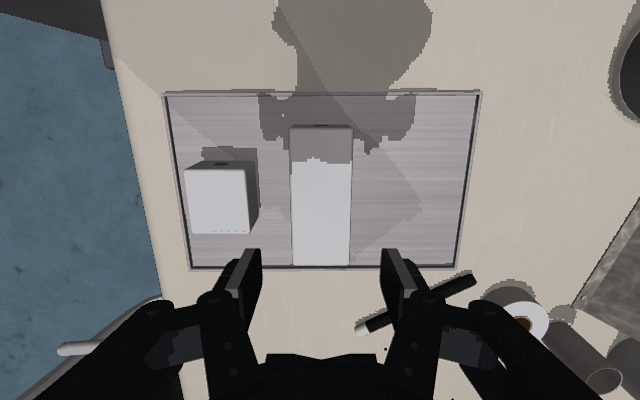

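Half brick at (216,200) and long brick at (320,195) lie straight on the tray. Next the lower-left brick.

{"method": "send_rows", "body": {
  "commands": "1 -6 0 -2 0.5;2 -12 0 -4.2 0.5;3 -18 0 -4.2 0.5;4 -24 0 -4.2 0.5;4.7 -30 0 -4.2 0.5;4.7 -36 0 -4.2 0.5;4.7 -42 0 -4.2 0.5;4.7 -43.9 0 -4.2 0.5;4.7 -43.9 0 -4.2 0.5;4.7 -43.9 0 -4.2 0.5;4.7 -43.9 0 -4.2 0.5"
}}

```text
clock: 15.72
tool_pos: [0.5199, 0.0785, 0.1551]
ee_rot: [[0.999, 0.052, -0.0], [0.052, -0.999, -0.0], [-0.0, 0.0, -1.0]]
force: [0.2, 0.1, -0.6]
finger_gap: 0.0638
```

Run:
```python
from cell import *; from h import *
s=get_state();print(s["tool_pos"],s["finger_gap"]);cap("wrist","w9")
print(go(s,*cw(0,.06),.031,3.06))
```

```text
[0.5198893  0.07848501 0.15508658] 0.06383695277417434
[ 0.06 -0.05 12.41 -0.09]
```

View pics/w9.png

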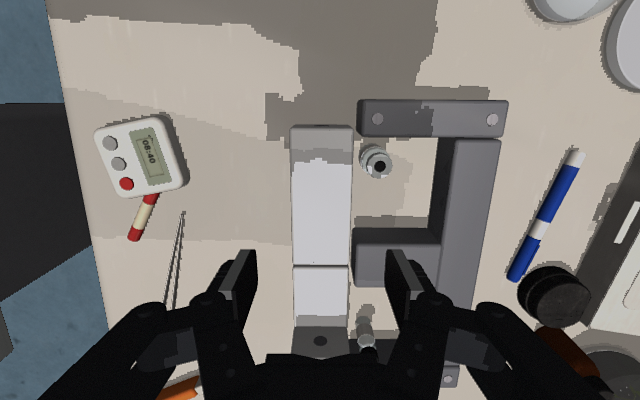

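Run:
```python
from h import *
c=ld("w9");R=np.array([[np.cos(TH),-np.sin(TH)],[np.sin(TH),np.cos(TH)]])
for u,v in((290,127),(353,127),(320,265),(293,265),(351,265)):print(np.round(R.T@(ray(c,u,v,.04)[:2]-T0)*1000,1))
print(np.round(R.T@(ray(c,379,166,.045)[:2]-T0)*1000,1))
```

```text
[-23.6 119.6]
[ 24.1 119.5]
[-1.1  1.6]
[-24.8   1.6]
[26.   1.6]
[44.5 90.5]
```

{"method": "send_rows", "body": {
  "commands": "0 0 5 0 0.5;0 0 10 0 0.5;0 0 12.3 0 0.5;0 0 12.3 0 0.5;0 0 12.3 0 0.5;0 0 12.3 0 -1;0 0 12.3 0 -1;0 0 12.3 0 -1;0 0 12.3 0 -1;0 0 12.3 0 -1;0 0 12.3 0 -1"
}}

```text
clock: 17.15
tool_pos: [0.5213, 0.0795, 0.0342]
ee_rot: [[0.999, 0.054, 0.003], [0.054, -0.999, -0.001], [0.003, 0.001, -1.0]]
force: [-0.2, -0.3, 7.2]
finger_gap: 0.0491
```

{"method": "send_rows", "body": {
  "commands": "0 0 -0.5 0 -1;0 0 -3 0 -1;0 0 -9 0 -1;0 0 -12.5 0 -1;0 0 -12.5 0 -1;0 0 -12.5 0 -1;0 0 -12.5 0 -1"
}}

```text
clock: 18.02
tool_pos: [0.5188, 0.0799, 0.1556]
ee_rot: [[0.999, 0.054, -0.003], [0.054, -0.999, 0.0], [-0.003, -0.0, -1.0]]
force: [0.5, 0.9, -3.1]
finger_gap: 0.0489
```

Run:
```python
from cell import *; from h import *
s=get_state();print(s["tool_pos"],s["finger_gap"]);cap("wrist","w10")
print(go(s,*tw(.084,0),.16,-1.1))
```

```text
[0.5188379  0.07989079 0.15556349] 0.04888810717993
[ 0.49 44.07 -0.46  4.17]
```

View pics/w10.png

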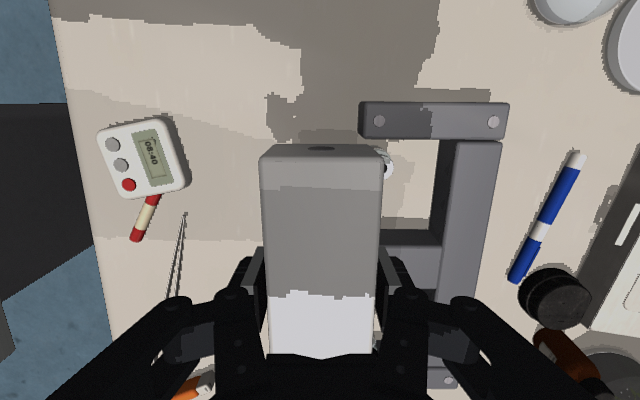

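{"method": "send_rows", "body": {
  "commands": "0 6 -0.5 2 -1;0 12 -0.5 4.2 -1;0.2 18 -0.5 4.2 -1;0.4 24 -0.5 4.2 -1;0.5 30 -0.5 4.2 -1;0.5 36 -0.5 4.2 -1;0.5 42 -0.5 4.2 -1;0.5 44.1 -0.5 4.2 -1;0.5 44.1 -0.5 4.2 -1;0.5 44.1 -0.5 4.2 -1;0.5 44.1 -0.5 4.2 -1"
}}

```text
clock: 19.45
tool_pos: [0.5486, -0.3591, 0.1622]
ee_rot: [[1.0, -0.018, -0.0], [-0.018, -1.0, 0.0], [-0.0, -0.0, -1.0]]
force: [0.2, 0.2, -2.3]
finger_gap: 0.0492
```

Run:
```python
from cell import *; from h import *
s=get_state();print(s["tool_pos"],s["finger_gap"],s["joints"]);
print(go(s,*tw(.084,0),.036,-1.1))
```

```text
[ 0.54859353 -0.35910336  0.16222709] 0.049204309025154526 [-7.78577596e-01  2.75430382e-01  1.28711504e-01  1.42446325e+00
  3.16582348e-05  8.10657432e-01]
[-0.12  0.09 12.62  0.04]
```

{"method": "send_rows", "body": {
  "commands": "0 0 5 0 -1;0 0 10 0 -1;0 0 12.3 0 -1;0 0 12.6 0 -1;0 0 12.6 0 -1;0 0 12.6 0 -1;0 0 12.6 0 0.4;0 0 12.6 0 0.4;0 0 12.6 0 0.4"
}}

```text
clock: 20.58
tool_pos: [0.5486, -0.3605, 0.0366]
ee_rot: [[1.0, -0.02, 0.0], [-0.02, -1.0, -0.0], [0.0, 0.0, -1.0]]
force: [0.2, 0.4, 0.1]
finger_gap: 0.0595
```

{"method": "send_rows", "body": {
  "commands": "0 0 -2 0 0.4;0 0 -6 0 0.4;0 0 -12 0 0.4;0 0 -14 0 0.4;0 0 -14 0 0.4;0 0 -14 0 0.4"
}}

```text
clock: 21.32
tool_pos: [0.5479, -0.3599, 0.1748]
ee_rot: [[1.0, -0.02, -0.001], [-0.02, -1.0, 0.001], [-0.002, -0.001, -1.0]]
force: [-1.0, -0.0, -1.1]
finger_gap: 0.0598
```

Run:
```python
from cell import *; from h import *
s=get_state();print(s["tool_pos"],s["finger_gap"]);cap("wrist","w11")
print(go(s,*cw(.045,.092),.16,3.06))
```

```text
[ 0.54792609 -0.35988191  0.17482173] 0.05979703765207022
[  0.64 -47.34   1.54  -4.19]
```

View pics/w11.png

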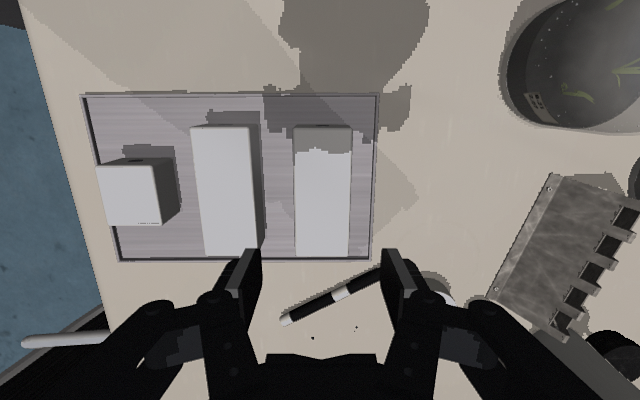

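{"method": "send_rows", "body": {
  "commands": "0.6 -6 0 -2 0.5;0.6 -12 0 -4.2 0.5;0.6 -18 0 -4.2 0.5;0.6 -24 0 -4.2 0.5;0.6 -30 0 -4.2 0.5;0.6 -36 0 -4.2 0.3;0.6 -42 0 -4.2 0.3;0.6 -47.3 1.5 -4.2 0.3;0.6 -47.3 1.5 -4.2 0.3;0.6 -47.3 1.5 -4.2 0.3;0.6 -47.3 1.5 -4.2 0.3",
  "squeeze": 25
}}

```text
clock: 22.75
tool_pos: [0.5638, 0.1113, 0.1611]
ee_rot: [[0.999, 0.052, -0.0], [0.052, -0.999, -0.0], [-0.0, 0.0, -1.0]]
force: [0.2, 0.1, -0.6]
finger_gap: 0.0554
```

Run:
```python
from cell import *; from h import *
s=get_state();print(s["tool_pos"],s["finger_gap"],s["clock"]);cap("wrist","w12");cap("top","t12")
print(go(s,*cw(.045,.092),.038,3.06))
```

```text
[0.5638292  0.11129997 0.1610534 ] 0.05542172234345476 22.75
[-0.   -0.2  12.31 -0.08]
```

View pics/w12.png

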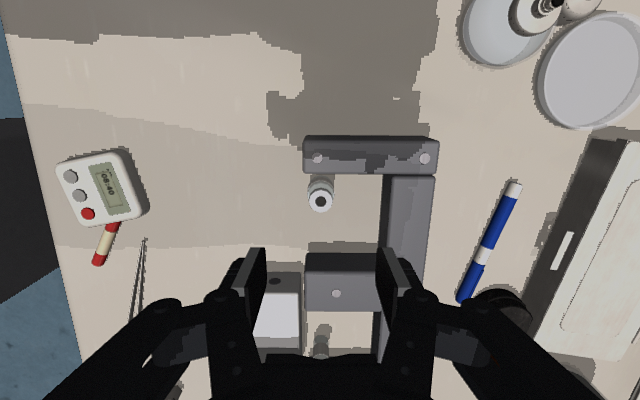

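Run:
```python
from h import *
c=ld("w12");R=np.array([[np.cos(TH),-np.sin(TH)],[np.sin(TH),np.cos(TH)]])
for u,v,z in((320,200.5,.045),(320,188,.045),(320,214,.045),(303,173,.04),(438,173,.04)):print(np.round(R.T@(ray(c,u,v,z)[:2]-T0)*1000,1))
```

```text
[44.6 91.1]
[ 44.6 101.7]
[44.6 79.3]
[ 30.8 112.9]
[140.4 112.8]
```

{"method": "send_rows", "body": {
  "commands": "0 -0.1 5 0 0.3;0 -0.1 10 0 0.3;0 -0.1 12.3 0 0.3;0 -0.1 12.3 0 0.3;0 -0.1 12.3 0 0.3;0 -0.1 12.3 0 -0.1;0 -0.1 12.3 0 -0.3;0 -0.1 12.3 0 -0.5;0 -0.1 12.3 0 -1;0 -0.1 12.3 0 -1;0 -0.1 12.3 0 -1;0 -0.1 12.3 0 -1"
}}

```text
clock: 24.35
tool_pos: [0.5643, 0.1134, 0.0392]
ee_rot: [[0.999, 0.054, 0.001], [0.054, -0.999, -0.0], [0.001, 0.0, -1.0]]
force: [-0.6, 0.1, 5.3]
finger_gap: 0.0223
```

Run:
```python
from cell import *; from h import *
s=get_state();print(s["tool_pos"],s["finger_gap"],s["clock"]);cap("wrist","w13")
```

```text
[0.56432042 0.11343465 0.03924854] 0.022324179161149628 24.35
```

View pics/w13.png

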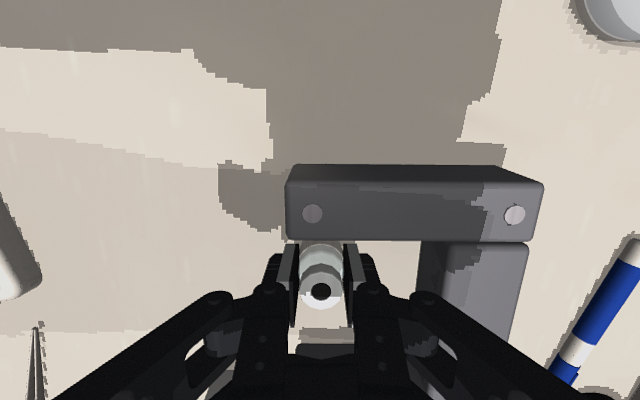

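{"method": "send_rows", "body": {
  "commands": "0 0 -0.5 0 -1;0 0 -3 0 -1;0 0 -8 0 -1;0 0 -12 0 -1;0 0 -12 0 -1;0 0 -12 0 -1;0 0 -12 0 -1"
}}

```text
clock: 25.28
tool_pos: [0.5628, 0.1135, 0.1566]
ee_rot: [[0.999, 0.054, -0.003], [0.054, -0.999, -0.0], [-0.003, -0.0, -1.0]]
force: [0.1, -0.9, -1.2]
finger_gap: 0.0223
```

Run:
```python
from cell import *; from h import *
s=get_state();print(s["tool_pos"],s["finger_gap"],s["clock"]);cap("wrist","w14");cap("scene","s14")
print(go(s,.472,.3215,.16,3.06), go(s,.46,.25,.22,3.06))
a=cv2.imread("pics/s14.png");cv2.imwrite("pics/s14z.png",cv2.resize(a[120:320,180:380],None,fx=3,fy=3))
```

```text
[0.56282053 0.11349536 0.15663857] 0.022293584166011023 25.275
[-7.950e+00 -2.126e+01 -3.100e-01  1.000e-02] [-9.550e+00 -1.418e+01 -6.310e+00  1.000e-02]
```

View pics/w14.png

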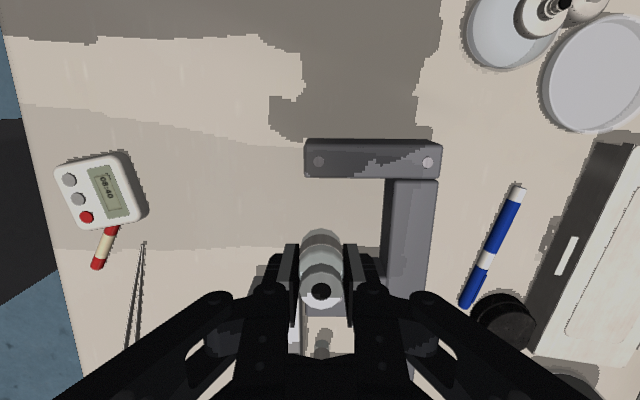

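View pics/s14z.png

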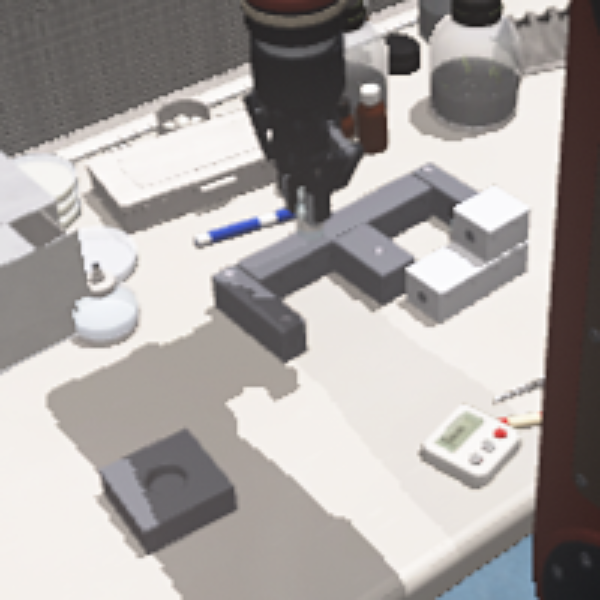

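{"method": "send_rows", "body": {
  "commands": "-3 -5 0 0 -1;-6 -10 0 0 -1;-9 -14 0 0 -1;-9 -14 0 0 -1;-9 -14 0 0 -1;-9 -14 0 0 -1"
}}

```text
clock: 26.12
tool_pos: [0.4669, 0.2476, 0.158]
ee_rot: [[0.999, 0.052, -0.0], [0.052, -0.999, -0.0], [-0.0, 0.0, -1.0]]
force: [1.0, 0.3, -0.3]
finger_gap: 0.0221
```

Run:
```python
from cell import *; from h import *
s=get_state();print(s["tool_pos"],s["finger_gap"],s["clock"]);c=cap("wrist","w15")
a=cv2.imread("pics/w15.png");cv2.imwrite("pics/w15z.png",cv2.resize(a[60:320,220:420],None,fx=2.3,fy=2.3,interpolation=cv2.INTER_CUBIC))
p=s["tool_pos"]
```

```text
[0.46690213 0.24761578 0.15800351] 0.022087833058894425 26.125
```

View pics/w15z.png

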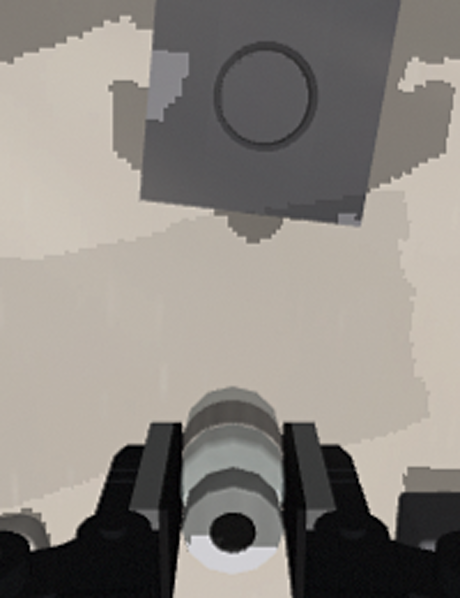

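Run:
```python
from h import *
from cell import get_state
s=get_state();c=ld("w15");f=lambda u,v,z: ray(c,220+u/2.3,60+v/2.3,z)[:2]
w=f(265.5,96.5,.028);print("well",w, "sizes",f(213,96,.028)-f(318,96,.028),f(265,41,.028)-f(265,153,.028))
print("block corners",f(140,199,.028),f(362,226,.028))
cap_=f(233,530,.1645);print("cap-tcp",cap_-s["tool_pos"][:2],f(233,575,.1645)-cap_)
print(go(s,*w,.158,3.0))
```

```text
well [0.47451173 0.32605537] sizes [-0.03577898 -0.00187806] [-0.00244281  0.03640301]
block corners [0.43217332 0.28894413] [0.51225235 0.28345078]
cap-tcp [ 0.00051511 -0.00047196] [ 0.00054491 -0.01025291]
[ 1.16 -7.8   0.   -0.02]
```

{"method": "send_rows", "body": {
  "commands": "0.6 -4 0 0 -1;1.15 -7.8 0 0 -1;1.15 -7.8 2 0 -1;1.15 -7.8 6 0 -1;1.15 -7.8 8.5 0 -1;1.15 -7.8 8.5 0 -1;1.15 -7.8 8.5 0 -1;1.15 -7.8 8.5 0 -1"
}}

```text
clock: 27.18
tool_pos: [0.4747, 0.327, 0.0748]
ee_rot: [[0.999, 0.053, 0.002], [0.053, -0.999, 0.001], [0.002, -0.001, -1.0]]
force: [0.7, 0.3, 0.9]
finger_gap: 0.0223
```

Run:
```python
from cell import *; from h import *
s=get_state();print(s["tool_pos"],s["finger_gap"],s["clock"]);c=cap("wrist","w16")
a=cv2.imread("pics/w16.png");cv2.imwrite("pics/w16z.png",cv2.resize(a[170:350,210:430],None,fx=3,fy=3,interpolation=cv2.INTER_CUBIC))
c=cap("scene","s16")
a=cv2.imread("pics/s16.png");cv2.imwrite("pics/s16z.png",cv2.resize(a[180:320,170:310],None,fx=4,fy=4,interpolation=cv2.INTER_CUBIC))
for P in ((.4745,.326,.028),(.4725,.326,.028)): print(proj(ld("w16"),P))
```

```text
[0.47468569 0.32701354 0.07478191] 0.022306333693115025 27.175
[319.79635237 239.37404853]
[316.50290598 239.21555672]
```

View pics/w16z.png

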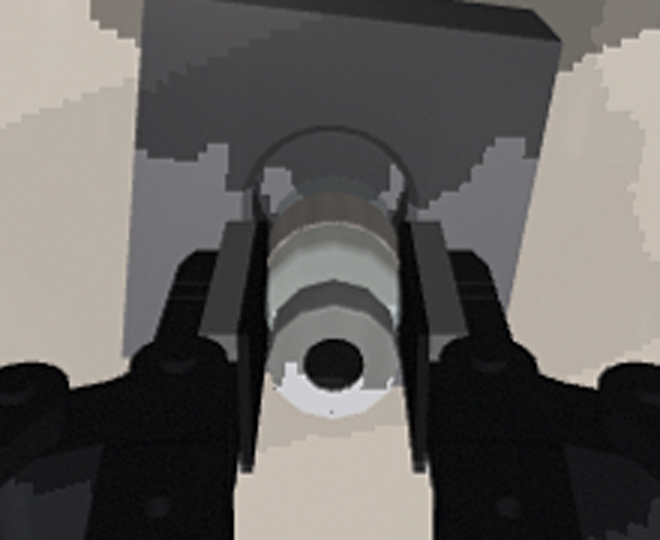

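View pics/s16z.png

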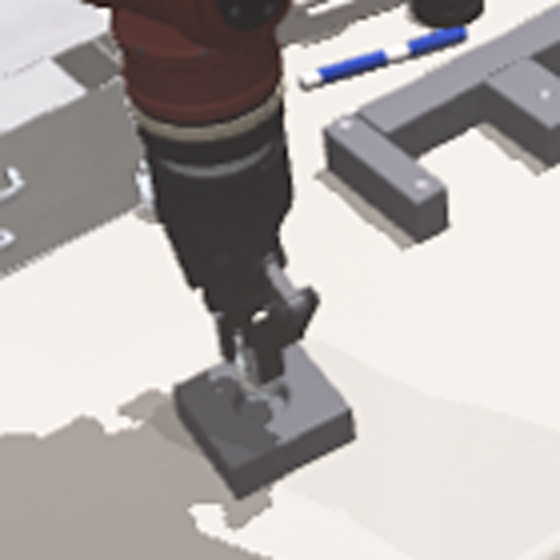

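Run:
```python
from h import *
c=ld("w16");f=lambda u,v,z: ray(c,210+u/3,170+v/3,z)[:2]
print("well far edge",f(330,127,.028),"L",f(245,190,.028),"R",f(415,190,.028))
print("corner",f(560,41,.028),f(142,-8,.028))
print("cap c",f(333,363,.081))
```

```text
well far edge [0.47370279 0.34345273] L [0.45736637 0.32909258] R [0.49146424 0.33089322]
corner [0.51656852 0.36320905] [0.43710721 0.36849738]
cap c [0.47510136 0.32600778]
```

{"method": "send_rows", "body": {
  "commands": "0 0.1 0.8 0 -1;0 0.1 1.4 0 -1;0 0.1 1.8 0 -1;0 0.1 2 0 -1;0 0.1 2 0 -1;0 0.1 2 0 -1"
}}

```text
clock: 28.02
tool_pos: [0.4736, 0.326, 0.0542]
ee_rot: [[0.999, 0.054, -0.0], [0.054, -0.999, -0.0], [-0.0, 0.0, -1.0]]
force: [-5.5, -1.1, 10.9]
finger_gap: 0.0221
```

Run:
```python
from cell import *; from h import *
s=get_state();print(s["tool_pos"],s["finger_gap"],s["clock"],s["force"]);c=cap("wrist","w17")
a=cv2.imread("pics/w17.png");cv2.imwrite("pics/w17z.png",cv2.resize(a[170:350,210:430],None,fx=3,fy=3,interpolation=cv2.INTER_CUBIC))
```

```text
[0.47356185 0.32599379 0.0542132 ] 0.022070139406957616 28.025 [-5.51832266 -1.07696832 10.89363533]
```

View pics/w17z.png

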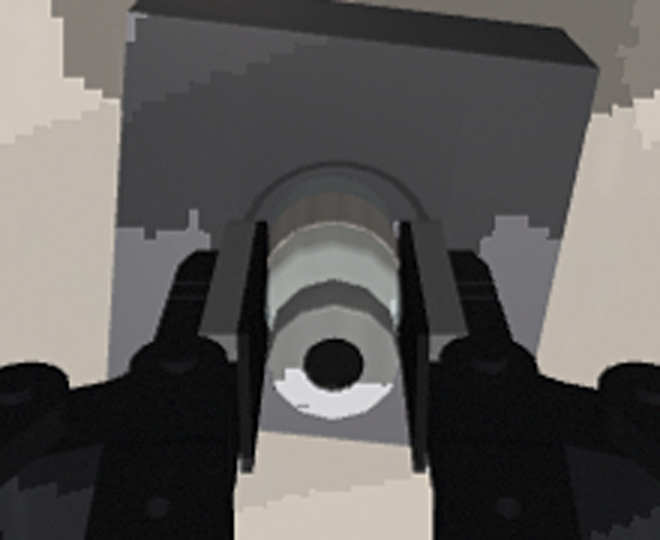

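{"method": "send_rows", "body": {
  "commands": "0 0 -0.1 0 -0.4;0 0 -0.1 0 -0.2;0 0 -0.1 0 0;0 0 -0.1 0 0.1;0 0 -0.1 0 0.1;0 0 -2 0 0.1;0 0 -6 0 0.1;0 0 -11 0 0.1;0 0 -11 0 0.1;0 0 -11 0 0.1"
}}

```text
clock: 29.32
tool_pos: [0.4739, 0.326, 0.164]
ee_rot: [[0.999, 0.054, 0.001], [0.054, -0.999, 0.0], [0.001, -0.0, -1.0]]
force: [0.9, 0.1, 0.3]
finger_gap: 0.0469
```

Run:
```python
from cell import *; from h import *
s=get_state();print(s["tool_pos"],s["finger_gap"],s["clock"],s["force"]);c=cap("wrist","w18")
a=cv2.imread("pics/w18.png");cv2.imwrite("pics/w18z.png",cv2.resize(a[120:320,220:420],None,fx=3,fy=3,interpolation=cv2.INTER_CUBIC))
print(go(s,.5479,-.3602,.17,-1.14))
```

```text
[0.47392199 0.32603361 0.16404695] 0.046897839908608095 29.325 [0.88007214 0.13550477 0.34906776]
[ 3.71 68.92 -0.61  4.21]
```

View pics/w18z.png

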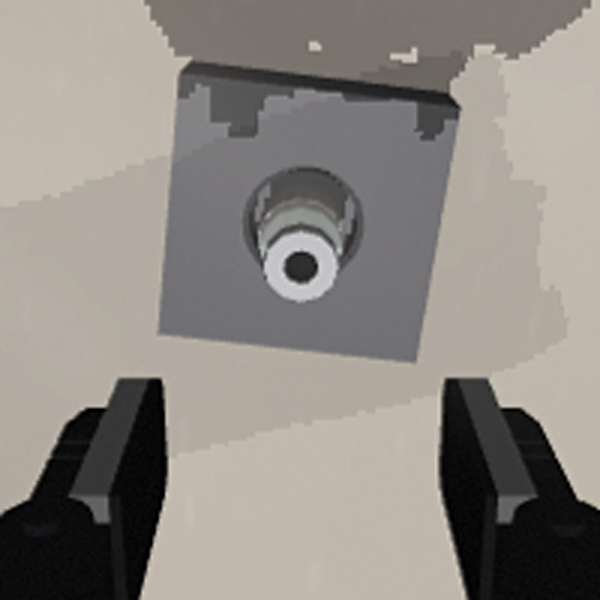

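Run:
```python
from h import *
c=ld("w18");f=lambda u,v,z: ray(c,220+u/3,120+v/3,z)[:2]
print("cap",f(301,265,.06),"well",f(303,219,.028),"diam",f(244,219,.028)-f(363,219,.028))
```

```text
cap [0.47401299 0.32465839] well [0.47441917 0.32763186] diam [-0.03486663 -0.00187434]
```

{"method": "send_rows", "body": {
  "commands": "0.5 6 -0.6 0 0.4;1 12 -0.6 0 0.4;1.5 18 -0.6 0 0.4;2 24 -0.6 0 0.4;2.5 30 -0.6 0 0.4;3 36 -0.6 1 0.4;3.5 42 -0.6 2 0.4;3.7 48 -0.6 3 0.4;3.7 54 -0.6 4.2 0.4;3.7 60 -0.6 4.2 0.4;3.7 66 -0.6 4.2 0.4;3.7 68.9 -0.6 4.2 0.4;3.7 68.9 -0.6 4.2 0.4;3.7 68.9 -0.6 4.2 0.4;3.7 68.9 -0.6 4.2 0.4;3.7 68.9 -0.6 4.2 0.4",
  "squeeze": 50
}}

```text
clock: 31.38
tool_pos: [0.5478, -0.3591, 0.1695]
ee_rot: [[1.0, -0.019, 0.0], [-0.019, -1.0, -0.0], [0.0, 0.0, -1.0]]
force: [0.2, -0.4, -0.1]
finger_gap: 0.0596
```

Run:
```python
from cell import *; from h import *
s=get_state();print(s["tool_pos"],s["finger_gap"],s["clock"]);c=cap("wrist","w19")
print(go(s,.5484,-.3603,.036,-1.14))
```

```text
[ 0.54779215 -0.35912193  0.16947262] 0.059605633763247144 31.375
[ 0.06  0.12 13.35  0.08]
```

View pics/w19.png

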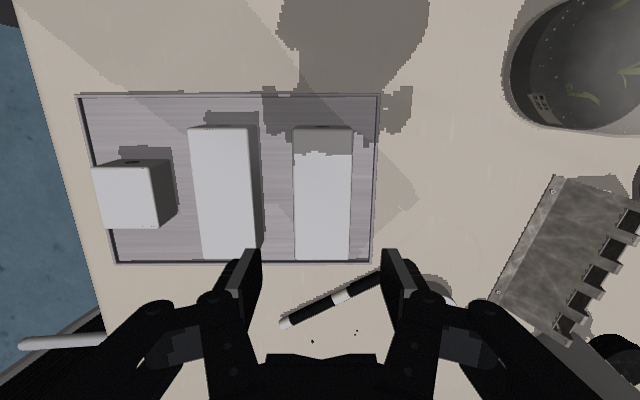

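Run:
```python
from h import *
c=ld("w19")
for u,v in((294,128),(353,128),(322,260)):print(np.round(ray(c,u,v,.043)[:2],4))
```

```text
[ 0.5278 -0.3005]
[ 0.5746 -0.3013]
[ 0.548  -0.4185]
```

{"method": "send_rows", "body": {
  "commands": "0.05 0.1 5 0 0.4;0.05 0.1 10 0 0.4;0.05 0.1 13.2 0 0.4;0.05 0.1 13.2 0 0.4;0.05 0.1 13.2 0 0.4;0.05 0.1 13.2 0 -1;0.05 0.1 13.2 0 -1;0.05 0.1 13.2 0 -1;0.05 0.1 13.2 0 -1;0.05 0.1 13.2 0 -1"
}}

```text
clock: 32.67
tool_pos: [0.5493, -0.3622, 0.0401]
ee_rot: [[1.0, -0.02, 0.003], [-0.02, -1.0, -0.003], [0.003, 0.003, -1.0]]
force: [0.0, 1.0, 6.5]
finger_gap: 0.0491
```

{"method": "send_rows", "body": {
  "commands": "0 0 -0.5 0 -1;0 0 -3 0 -1;0 0 -9 0 -1;0 0 -13 0 -1;0 0 -13 0 -1;0 0 -13 0 -1"
}}

```text
clock: 33.42
tool_pos: [0.5478, -0.3609, 0.1665]
ee_rot: [[1.0, -0.02, -0.001], [-0.02, -1.0, 0.001], [-0.001, -0.001, -1.0]]
force: [0.1, -0.3, -1.9]
finger_gap: 0.049
```

Run:
```python
from cell import *; from h import *
s=get_state();print(s["tool_pos"],s["finger_gap"],s["clock"]);
print(go(s,*cw(0,.0605),.16,3.06))
```

```text
[ 0.54777254 -0.36085669  0.16653908] 0.04901759880537572 33.425
[ -3.6  -43.97   0.68  -4.19]
```

{"method": "send_rows", "body": {
  "commands": "-0.5 -6 0 -2 -1;-1 -12 0 -4.2 -1;-1.5 -18 0 -4.2 -1;-2 -24 0 -4.2 -1;-2.5 -30 0 -4.2 -1;-3 -36 0 -4.2 -1;-3.6 -42 0 -4.2 -1;-3.6 -44 0 -4.2 -1;-3.6 -44 0 -4.2 -1;-3.6 -44 0 -4.2 -1;-3.6 -44 0 -4.2 -1;-3.6 -44 0 -4.2 -1"
}}

```text
clock: 34.92
tool_pos: [0.5208, 0.0787, 0.1671]
ee_rot: [[0.999, 0.052, -0.0], [0.052, -0.999, -0.0], [-0.0, 0.0, -1.0]]
force: [-0.8, -0.2, -1.2]
finger_gap: 0.0492
```

Run:
```python
from cell import *; from h import *
s=get_state();print(s["tool_pos"],s["finger_gap"],s["clock"]);c=cap("wrist","w20")
print(go(s,*cw(0,.0605),.037,3.06))
```

```text
[0.52076317 0.0786872  0.16713164] 0.049172909966728635 34.925
[-0.03 -0.08 13.01 -0.07]
```

View pics/w20.png

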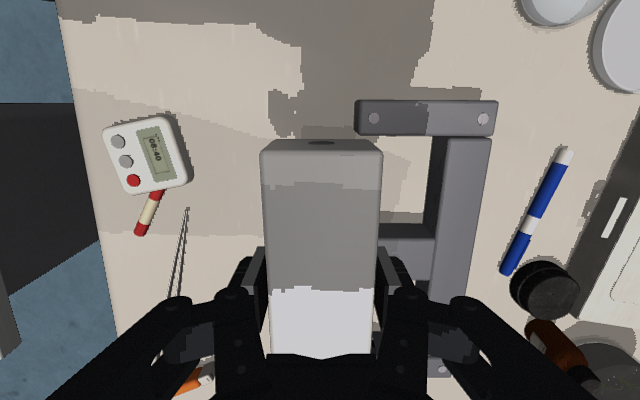

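Run:
```python
from h import *
import cv2
for t,P in(("w7",[.5232,.0197,.1587]),("w10",[.5188,.0799,.1556]),("w20",[.5208,.0787,.1671])):
    c=ld(t);im=cv2.cvtColor(c["pixels"],cv2.COLOR_RGB2GRAY).astype(float)
    col=im[130:175,318:322] .mean(1); col=im[130:175,290:300].mean(1)
    print(t,col.round(0).astype(int).tolist())
    R=np.array(c["attitude"])
    for v in range(140,161,5): print(v,np.round((ray(c,320,v,P[2]+.006)[1]-P[1])*1000,1),end=" ")
    print()
```

```text
w7 [144, 136, 136, 136, 136, 136, 136, 136, 136, 136, 135, 129, 124, 88, 80, 82, 83, 83, 83, 84, 84, 84, 85, 84, 85, 94, 111, 127, 131, 134, 138, 142, 146, 147, 147, 146, 147, 146, 147, 147, 147, 147, 146, 146, 146]
140 65.0 145 63.1 150 61.2 155 59.3 160 57.4 
w10 [122, 122, 120, 119, 119, 119, 119, 119, 123, 137, 136, 137, 135, 118, 78, 81, 82, 83, 84, 84, 84, 84, 85, 85, 85, 86, 95, 114, 130, 133, 136, 140, 143, 149, 149, 148, 148, 148, 148, 148, 148, 148, 148, 148, 148]
140 65.0 145 63.1 150 61.2 155 59.3 160 57.4 
w20 [121, 124, 136, 134, 134, 138, 156, 157, 148, 74, 79, 81, 82, 82, 83, 83, 84, 84, 84, 86, 103, 120, 131, 134, 138, 142, 147, 148, 148, 148, 148, 148, 148, 148, 148, 147, 148, 148, 148, 147, 148, 148, 148, 148, 148]
140 65.0 145 63.1 150 61.2 155 59.3 160 57.4
```

Run:
```python
from cell import *; from h import *
s=get_state();print(s["tool_pos"]);print(go(s,*cw(0,.0586),.037,3.06))
```

```text
[0.52078931 0.07885557 0.16720913]
[-0.03  0.13 13.02 -0.05]
```

{"method": "send_rows", "body": {
  "commands": "0 0.15 4 0 -1;0 0.15 8 0 -1;0 0.15 11 0 -1;0 0.15 12.4 0 -1;0 0.15 12.8 0 -1;0 0.15 12.8 0 -1;0 0.15 12.8 0 -1"
}}

```text
clock: 35.85
tool_pos: [0.5217, 0.0779, 0.0405]
ee_rot: [[0.999, 0.054, 0.002], [0.054, -0.999, -0.0], [0.002, 0.0, -1.0]]
force: [0.5, -0.1, -2.7]
finger_gap: 0.0489
```

Run:
```python
from cell import *; from h import *
s=get_state();print(s["tool_pos"],s["force"]);print(go(s,*cw(0,.0586),.037,3.06));c=cap("wrist","w21")
```

```text
[0.52168302 0.07791502 0.04053194] [ 0.53480882 -0.090808   -2.68365098]
[-0.12  0.03  0.35  0.01]
```

View pics/w21.png

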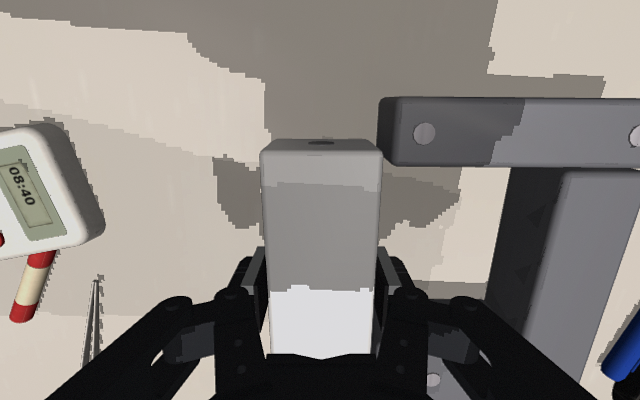

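{"method": "send_rows", "body": {
  "commands": "-0.1 0 0.2 0 -1;-0.1 0 0.35 0 -1;-0.1 0 0.35 0 -1"
}}

```text
clock: 36.28
tool_pos: [0.52, 0.078, 0.0371]
ee_rot: [[0.999, 0.054, 0.001], [0.054, -0.999, -0.0], [0.001, 0.0, -1.0]]
force: [-5.1, 0.5, 10.9]
finger_gap: 0.0488
```

{"method": "send_rows", "body": {
  "commands": "0 0 -0.1 0 0.4;0 0 -0.1 0 0.4;0 0 -0.1 0 0.4;0 0 -3 0 0.4;0 0 -8 0 0.4;0 0 -13 0 0.4;0 0 -13 0 0.4;0 0 -13 0 0.4"
}}

```text
clock: 37.28
tool_pos: [0.5196, 0.078, 0.1651]
ee_rot: [[0.999, 0.054, -0.0], [0.054, -0.999, -0.0], [-0.0, 0.0, -1.0]]
force: [-0.2, -0.9, -1.0]
finger_gap: 0.0598
```

Run:
```python
from cell import *; from h import *
s=get_state();print(s["tool_pos"],s["clock"]);print(go(s,.4644,-.3585,.16,-1.14));c=cap("wrist","w22")
```

```text
[0.51964148 0.07796692 0.16514417] 37.275
[-7.85 43.29  0.52  4.21]
```

View pics/w22.png

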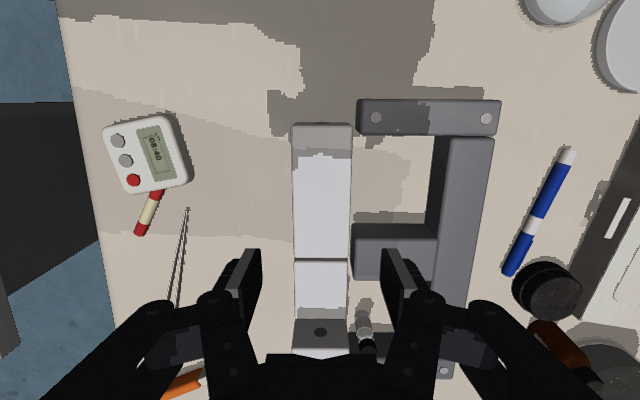

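{"method": "send_rows", "body": {
  "commands": "-1 6 0.3 2 0.4;-2 12 0.3 4.2 0.4;-3 18 0.3 4.2 0.4;-4 24 0.3 4.2 0.4;-5 30 0.3 4.2 0.4;-6.5 36 0.3 4.2 0.4;-7.8 42 0.3 4.2 0.4;-7.8 43.3 0.3 4.2 0.4;-7.8 43.3 0.3 4.2 0.4;-7.8 43.3 0.3 4.2 0.4;-7.8 43.3 0.3 4.2 0.4;-7.8 43.3 0.3 4.2 0.4"
}}

```text
clock: 38.83
tool_pos: [0.4655, -0.3577, 0.163]
ee_rot: [[1.0, -0.018, 0.0], [-0.018, -1.0, -0.0], [0.0, 0.0, -1.0]]
force: [1.4, -0.5, -0.4]
finger_gap: 0.0598
```

Run:
```python
from cell import *; from h import *
s=get_state();print(s["tool_pos"],s["clock"]);print(go(s,.4643,-.358,.036,-1.14));c=cap("wrist","w23")
```

```text
[ 0.46549175 -0.35770895  0.16299349] 38.825
[-0.12  0.03 12.7   0.09]
```

View pics/w23.png

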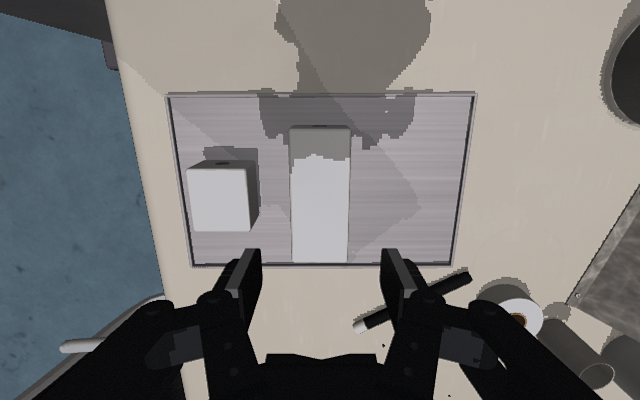

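{"method": "send_rows", "body": {
  "commands": "-0.1 -0.1 5 0 0.4;-0.1 -0.1 10 0 0.4;-0.1 -0.1 12.6 0 0.4;-0.1 -0.1 12.6 0 0.4;-0.1 -0.1 12.6 0 0.4;-0.1 -0.1 12.6 0 -1;-0.1 -0.1 12.6 0 -1;-0.1 -0.1 12.6 0 -1;-0.1 -0.1 12.6 0 -1;-0.1 -0.1 12.6 0 -1"
}}

```text
clock: 40.12
tool_pos: [0.4652, -0.3586, 0.0391]
ee_rot: [[1.0, -0.02, 0.002], [-0.02, -1.0, -0.003], [0.002, 0.003, -1.0]]
force: [-0.2, 0.8, 6.0]
finger_gap: 0.0492
```

{"method": "send_rows", "body": {
  "commands": "0 0 -0.5 0 -1;0 0 -3 0 -1;0 0 -9 0 -1;0 0 -13 0 -1;0 0 -13 0 -1;0 0 -13 0 -1"
}}

```text
clock: 40.88
tool_pos: [0.4639, -0.3573, 0.166]
ee_rot: [[1.0, -0.02, -0.001], [-0.02, -1.0, 0.001], [-0.001, -0.001, -1.0]]
force: [-0.6, -0.5, -3.4]
finger_gap: 0.0494
```

Run:
```python
from cell import *; from h import *
s=get_state();print(s["tool_pos"],s["finger_gap"],s["clock"]);
print(go(s,*cw(0,0),.165,3.06))
```

```text
[ 0.46386571 -0.35729246  0.16602995] 0.04940172855430826 40.875
[  5.24 -37.74   0.12  -4.19]
```

{"method": "send_rows", "body": {
  "commands": "1 -6 0 -2 -1;2 -12 0 -4.2 -1;3 -18 0 -4.2 -1;4 -24 0 -4.2 -1;5 -30 0 -4.2 -1;5.2 -36 0 -4.2 -1;5.2 -37.7 0 -4.2 -1;5.2 -37.7 0 -4.2 -1;5.2 -37.7 0 -4.2 -1;5.2 -37.7 0 -4.2 -1;5.2 -37.7 0 -4.2 -1"
}}

```text
clock: 42.25
tool_pos: [0.5236, 0.0174, 0.1667]
ee_rot: [[0.999, 0.052, -0.0], [0.052, -0.999, -0.0], [-0.0, 0.0, -1.0]]
force: [0.6, 0.6, -2.4]
finger_gap: 0.0493
```

Run:
```python
from cell import *; from h import *
s=get_state();print(s["tool_pos"],s["finger_gap"],s["clock"]);c=cap("wrist","w24")
im=cv2.cvtColor(c["pixels"],cv2.COLOR_RGB2GRAY).astype(float)
print(im[130:175,290:300].mean(1).astype(int).tolist())
print(go(s,*cw(0,0),.078,3.06))
```

```text
[0.52356823 0.01743169 0.16672419] 0.049259633353478875 42.25
[139, 138, 136, 135, 136, 135, 135, 136, 134, 127, 125, 98, 77, 80, 82, 82, 83, 83, 83, 83, 84, 84, 85, 96, 113, 129, 131, 135, 138, 143, 147, 147, 146, 146, 146, 146, 146, 146, 146, 146, 146, 146, 146, 146, 146]
[ 0.02 -0.16  8.87 -0.07]
```

View pics/w24.png

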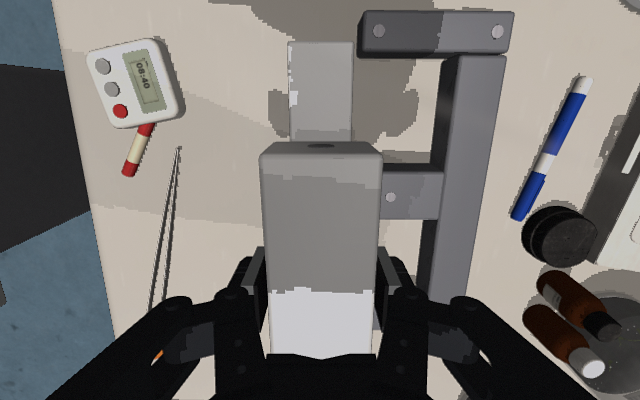

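{"method": "send_rows", "body": {
  "commands": "0 -0.15 4 0 -1;0 -0.15 7 0 -1;0 -0.15 8.4 0 -1;0 -0.15 8.4 0 -1;0 -0.15 8.4 0 -1"
}}

```text
clock: 42.92
tool_pos: [0.5243, 0.0196, 0.0842]
ee_rot: [[0.999, 0.053, 0.002], [0.053, -0.999, -0.0], [0.002, 0.001, -1.0]]
force: [-1.0, 0.3, -1.0]
finger_gap: 0.0489
```

Run:
```python
from cell import *; from h import *
s=get_state();print(s["tool_pos"],s["force"]);print(go(s,*cw(0,0),.078,3.06));c=cap("wrist","w25")
```

```text
[0.52433118 0.01957165 0.08420925] [-0.96572901  0.26744035 -1.03754212]
[-0.07  0.05  0.62  0.  ]
```

View pics/w25.png

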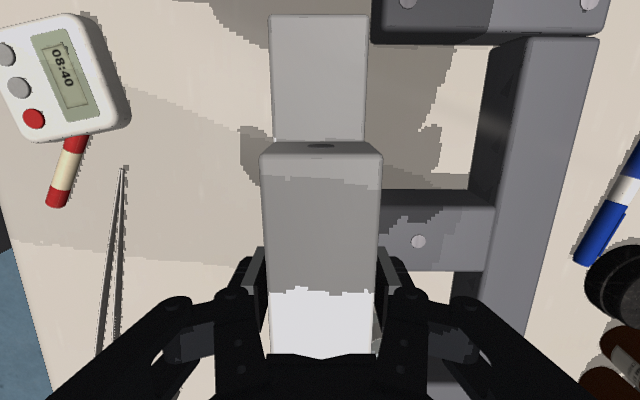

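{"method": "send_rows", "body": {
  "commands": "-0.1 0.05 0.3 0 -1;-0.1 0.05 0.5 0 -1;-0.1 0.05 0.65 0 -1;-0.1 0.05 0.65 0 -1"
}}

```text
clock: 43.48
tool_pos: [0.5225, 0.0193, 0.0763]
ee_rot: [[0.999, 0.054, 0.0], [0.054, -0.999, -0.0], [0.0, 0.0, -1.0]]
force: [0.4, 0.1, -1.6]
finger_gap: 0.0487
```

{"method": "send_rows", "body": {
  "commands": "0.05 0 0.1 0 -1;0.05 0 0.2 0 -1;0.05 0 0.2 0 -1"
}}

```text
clock: 43.85
tool_pos: [0.5231, 0.0193, 0.0761]
ee_rot: [[0.999, 0.054, 0.0], [0.054, -0.999, -0.001], [0.0, 0.001, -1.0]]
force: [-8.9, 0.8, 15.7]
finger_gap: 0.049
```

Contact. Release and retreat.

{"method": "send_rows", "body": {
  "commands": "0 0 -0.15 0 0.4;0 0 -0.15 0 0.4;0 0 -0.15 0 0.4;0 0 -3 0 0.4;0 0 -8 0 0.4;0 0 -9 0 0.4;0 0 -9 0 0.4;0 0 -9 0 0.4"
}}

```text
clock: 44.85
tool_pos: [0.5222, 0.0195, 0.1626]
ee_rot: [[0.999, 0.054, -0.002], [0.054, -0.999, 0.0], [-0.002, -0.001, -1.0]]
force: [-0.0, 1.0, -0.9]
finger_gap: 0.0595
```

Run:
```python
from cell import *; from h import *
s=get_state();print(s["tool_pos"],s["clock"]);print(go(s,.3796,-.3568,.163,-1.14));c=cap("wrist","w26")
```

```text
[0.5222463  0.01945869 0.1626208 ] 44.85
[-1.626e+01  3.681e+01 -2.000e-02  4.210e+00]
```

View pics/w26.png

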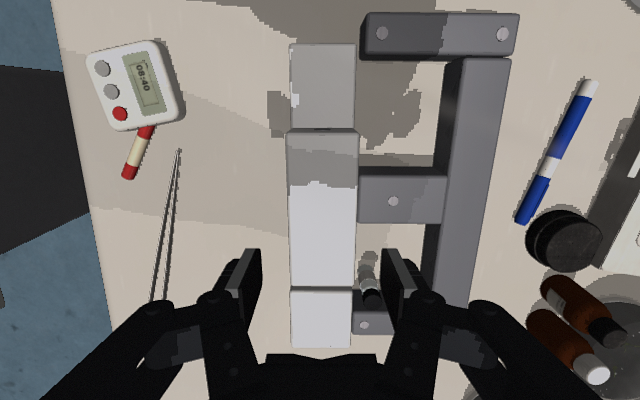

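Top brick sits straight, its joint to the right half at row 288 closed. Now the half brick.

{"method": "send_rows", "body": {
  "commands": "-2 6 0 2 0.4;-5 12 0 4.2 0.4;-8 18 0 4.2 0.4;-11 24 0 4.2 0.4;-14 30 0 4.2 0.4;-16.3 36 0 4.2 0.4;-16.3 36.8 0 4.2 0.4;-16.3 36.8 0 4.2 0.4;-16.3 36.8 0 4.2 0.4;-16.3 36.8 0 4.2 0.4;-16.3 36.8 0 4.2 0.4"
}}

```text
clock: 46.28
tool_pos: [0.3803, -0.3561, 0.1643]
ee_rot: [[1.0, -0.018, 0.0], [-0.018, -1.0, -0.0], [0.0, 0.0, -1.0]]
force: [-0.5, -0.1, 0.4]
finger_gap: 0.0596
```

Run:
```python
from cell import *; from h import *
s=get_state();print(s["tool_pos"],s["clock"]);print(go(s,.3796,-.3558,.036,-1.14));c=cap("wrist","w27")
```

```text
[ 0.38034767 -0.35608146  0.16431633] 46.275
[-0.08 -0.03 12.83  0.09]
```

View pics/w27.png

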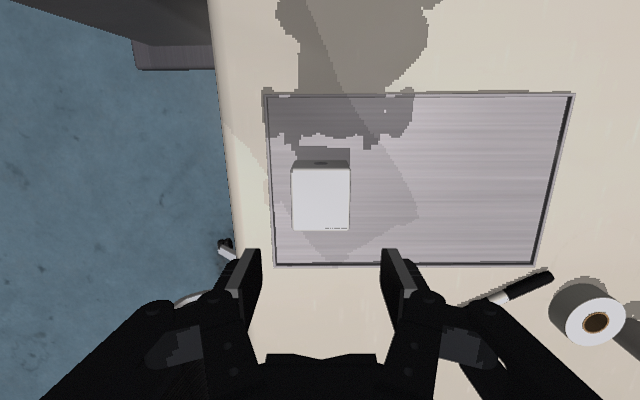

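{"method": "send_rows", "body": {
  "commands": "-0.1 -0.05 5 0 0.4;-0.1 -0.05 10 0 0.4;-0.1 -0.05 12.7 0 0.4;-0.1 -0.05 12.7 0 0.4;-0.1 -0.05 12.7 0 0.4;-0.1 -0.05 12.7 0 -1;-0.1 -0.05 12.7 0 -1;-0.1 -0.05 12.7 0 -1;-0.1 -0.05 12.7 0 -1;-0.1 -0.05 12.7 0 -1"
}}

```text
clock: 47.58
tool_pos: [0.3799, -0.3577, 0.0395]
ee_rot: [[1.0, -0.02, 0.002], [-0.02, -1.0, -0.003], [0.002, 0.003, -1.0]]
force: [-0.4, 0.7, 7.2]
finger_gap: 0.049
```

{"method": "send_rows", "body": {
  "commands": "0 0 -0.5 0 -1;0 0 -3 0 -1;0 0 -9 0 -1;0 0 -13 0 -1;0 0 -13 0 -1;0 0 -13 0 -1"
}}

```text
clock: 48.32
tool_pos: [0.3788, -0.3562, 0.167]
ee_rot: [[1.0, -0.02, -0.0], [-0.02, -1.0, 0.0], [-0.0, -0.0, -1.0]]
force: [-0.7, 0.0, -0.6]
finger_gap: 0.049
```

Run:
```python
from cell import *; from h import *
s=get_state();print(s["tool_pos"],s["finger_gap"],s["clock"]);
print(go(s,*cw(0,.0905),.165,3.06))
```

```text
[ 0.37883287 -0.3562308   0.16698533] 0.049006641040177656 48.325
[ 13.08 -46.83   0.2   -4.19]
```

{"method": "send_rows", "body": {
  "commands": "2 -6 0 -2 -1;4 -12 0 -4.2 -1;6 -18 0 -4.2 -1;8 -24 0 -4.2 -1;10 -30 0 -4.2 -1;12 -36 0 -4.2 -1;13.1 -42 0 -4.2 -1;13.1 -46.8 0 -4.2 -1;13.1 -46.8 0 -4.2 -1;13.1 -46.8 0 -4.2 -1;13.1 -46.8 0 -4.2 -1;13.1 -46.8 0 -4.2 -1"
}}

```text
clock: 49.82
tool_pos: [0.5192, 0.1079, 0.1671]
ee_rot: [[0.999, 0.052, -0.0], [0.052, -0.999, -0.0], [-0.0, 0.0, -1.0]]
force: [-0.9, -0.3, -0.8]
finger_gap: 0.0489
```

Run:
```python
from cell import *; from h import *
s=get_state();print(s["tool_pos"],s["finger_gap"],s["clock"]);c=cap("wrist","w28")
im=cv2.cvtColor(c["pixels"],cv2.COLOR_RGB2GRAY).astype(float)
print("edge far from 200",im[200:250,290:300].mean(1).astype(int).tolist())
c3=ld("w3");im=cv2.cvtColor(c3["pixels"],cv2.COLOR_RGB2GRAY).astype(float)
print("w3",im[200:250,290:300].mean(1).astype(int).tolist())
print(go(s,*cw(0,.0905),.078,3.06))
```

```text
[0.51917488 0.10791103 0.16713163] 0.048912799371468155 49.825
edge far from 200 [89, 68, 72, 72, 71, 72, 71, 71, 71, 70, 70, 70, 71, 70, 70, 70, 70, 70, 70, 70, 70, 70, 71, 70, 70, 72, 87, 100, 112, 115, 117, 120, 123, 124, 124, 124, 124, 123, 124, 123, 123, 124, 123, 123, 123, 124, 123, 123, 123, 123]
w3 [174, 177, 191, 179, 88, 68, 70, 71, 71, 71, 71, 71, 70, 71, 71, 71, 70, 70, 70, 70, 70, 70, 70, 70, 70, 70, 70, 70, 70, 71, 70, 73, 87, 100, 112, 115, 118, 120, 123, 125, 125, 125, 125, 125, 125, 125, 124, 125, 125, 124]
[-0.03 -0.15  8.91 -0.09]
```

View pics/w28.png

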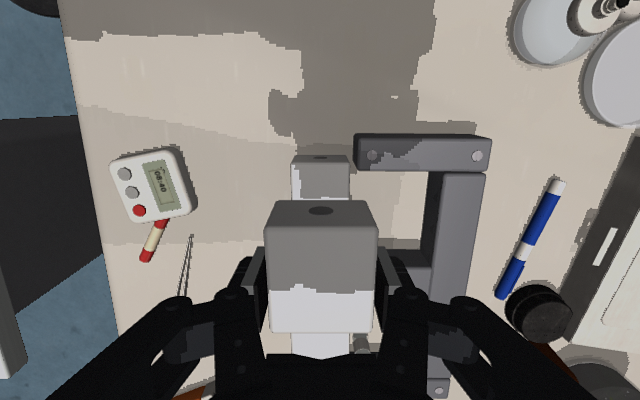

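Run:
```python
from h import *
P=np.array([.51917,.10791]);c=ld("w28")
for z in(.169,.1715):print("w28",[np.round((ray(c,320,v,z)[:2]-P)*1000,1) for v in(227.5,332.5)])
P=np.array([.51824,.10979]);c=ld("w3");z=.1571+.0085
print("w3",[np.round((ray(c,320,v,z)[:2]-P)*1000,1) for v in(233.5,342)])
R=np.array([[np.cos(TH),-np.sin(TH)],[np.sin(TH),np.cos(TH)]])
c=ld("w26")
for u,v,z in((286,133,.08),(358,133,.08),(320,287,.08),(290,44,.04),(355,44,.04)):print(np.round(R.T@(ray(c,u,v,z)[:2]-T0)*1000,1))
```

```text
w28 [array([-1.5, 27.5]), array([  1.3, -27.2])]
w28 [array([-1.5, 28.6]), array([  1.2, -25. ])]
w3 [array([-1.5, 27.7]), array([  1.5, -26.8])]
[-24.2  59.3]
[23.1 59.3]
[ -1.9 -57.9]
[-23.7 118.5]
[ 23.3 118.5]
```

{"method": "send_rows", "body": {
  "commands": "0 -0.25 4 0 -1;0 -0.25 7 0 -1;0 -0.25 8.3 0 -1;0 -0.25 8.3 0 -1;0 -0.25 8.3 0 -1"
}}

```text
clock: 50.5
tool_pos: [0.5199, 0.1113, 0.0857]
ee_rot: [[0.999, 0.053, 0.002], [0.053, -0.999, -0.0], [0.002, 0.0, -1.0]]
force: [0.1, 0.2, -0.7]
finger_gap: 0.049
```

Run:
```python
from cell import *; from h import *
s=get_state();print(s["tool_pos"],s["force"]);print(go(s,*cw(0,.0912),.077,3.06));c=cap("wrist","w29")
```

```text
[0.51988675 0.11130556 0.0857104 ] [ 0.10721204  0.15206174 -0.72312271]
[-0.12  0.11  0.87  0.  ]
```

View pics/w29.png

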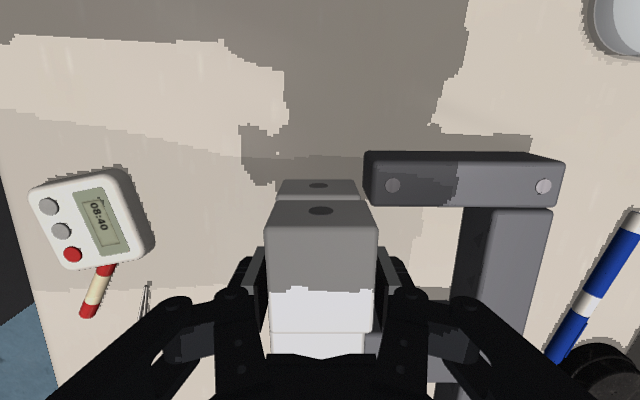

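{"method": "send_rows", "body": {
  "commands": "-0.1 0.1 0.4 0 -1;-0.1 0.1 0.7 0 -1;-0.1 0.1 0.8 0 -1;-0.1 0.1 0.8 0 -1"
}}

```text
clock: 51.05
tool_pos: [0.5181, 0.1104, 0.0766]
ee_rot: [[0.999, 0.054, 0.0], [0.054, -0.999, -0.0], [0.0, 0.0, -1.0]]
force: [-1.6, -0.7, 3.6]
finger_gap: 0.049
```

{"method": "send_rows", "body": {
  "commands": "0.05 0 0.1 0 -1;0.05 0 0.1 0 -1"
}}

```text
clock: 51.3
tool_pos: [0.5185, 0.1105, 0.0765]
ee_rot: [[0.999, 0.054, 0.0], [0.054, -0.999, -0.0], [0.0, 0.0, -1.0]]
force: [-6.7, -0.3, 12.1]
finger_gap: 0.0494
```

{"method": "send_rows", "body": {
  "commands": "0 0 -0.15 0 0.4;0 0 -0.15 0 0.4;0 0 -0.15 0 0.4;0 0 -3 0 0.4;0 0 -8 0 0.4;0 4 -14 0 0.4;0 9 -20 0 0.4;0 10 -20 0 0.4;0 10 -20 0 0.4;0 10 -20 0 0.4;0 10 -20 0 0.4"
}}

```text
clock: 52.68
tool_pos: [0.5234, 0.0115, 0.274]
ee_rot: [[0.999, 0.055, -0.002], [0.055, -0.999, 0.0], [-0.002, -0.001, -1.0]]
force: [-0.2, 0.1, 0.1]
finger_gap: 0.0598
```

Run:
```python
from cell import *; from h import *
s=get_state();print(s["tool_pos"],s["clock"]);c=cap("wrist","w30");cap("scene","s30");cap("top","t30")
a=cv2.imread("pics/w30.png");cv2.imwrite("pics/w30z.png",cv2.resize(a[20:290,290:480],None,fx=2.2,fy=2.2,interpolation=cv2.INTER_CUBIC))
a=cv2.imread("pics/s30.png");cv2.imwrite("pics/s30z.png",cv2.resize(a[150:310,190:370],None,fx=3.5,fy=3.5,interpolation=cv2.INTER_CUBIC))
```

```text
[0.52340206 0.01153182 0.27402638] 52.675
```

View pics/w30.png

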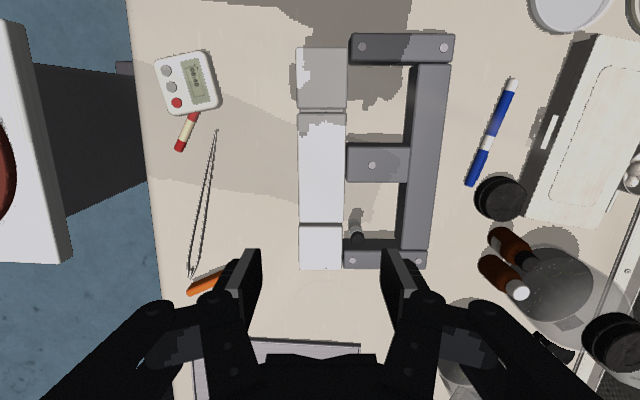

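View pics/w30z.png

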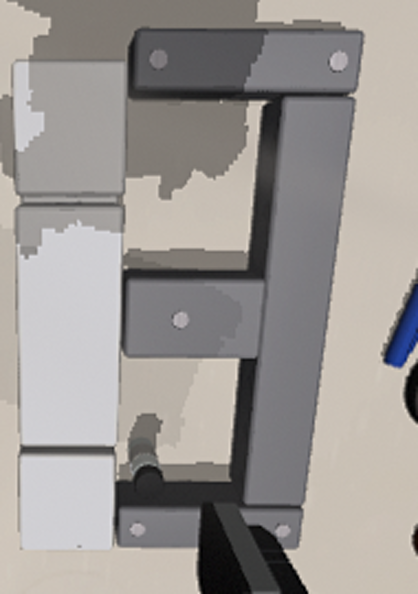

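View pics/s30z.png

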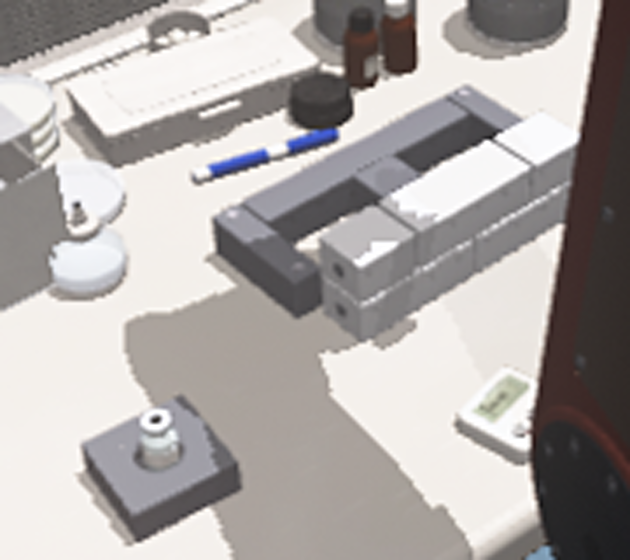

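Run:
```python
from h import *
c=ld("w30");R=np.array([[np.cos(TH),-np.sin(TH)],[np.sin(TH),np.cos(TH)]])
f=lambda u,v,z=.08:np.round(R.T@(ray(c,290+u/2.2,20+v/2.2,z)[:2]-T0)*1000,1)
for n,u,v in(("HL",14,61),("HL",126,61),("HL",17,193),("HL",124,193),("T",21,204),("T",124,204),("T",18,444),("T",116,444),("HR",20,450),("HR",115,450),("HR",19,549),("HR",113,549)):print(n,f(u,v))
```

```text
HL [-23.8 118.6]
HL [ 23.8 118.7]
HL [-23.7  64.8]
HL [24.4 64.9]
T [-22.  60.]
T [24.5 60.1]
T [-25.8 -56.7]
T [ 23.6 -56.5]
HR [-24.9 -59.9]
HR [ 23.2 -59.8]
HR [ -26.5 -116.8]
HR [  23.5 -116.6]
```

Run:
```python
from cell import *
s=get_state();print(s["dq"].round(4) if hasattr(s["dq"],'round') else s["dq"],s["force"],s["clock"])
print(sign_off())
```

```text
[-0.0033 -0.0018  0.0056 -0.0001 -0.0019  0.0012] [-0.22531379  0.09269398  0.42514041] 52.825
the job is handed in; nothing more can be done
None
```

The squat vial is in the vial block's well, the wall is rebuilt, and I handed the job in at 52.8 s of the 128 s allowed. No verdict was reported.

**What I did:** the squat vial was in the left cell. I laid the left half brick, the top long brick and the lower-left long brick side by side on the tray. I set the vial in the well, then put the bricks back: lower left, top, half.

**Last checks:**
- **Wall:** the upper course measured within 2 mm of its places, and the bricks are about 90 mm apart centre to centre, as intended. The lower-left brick's outer end, measured after it was set, was within 1 mm of its place.
- **Joints:** the left upper joint looked about 4.8 mm wide in the picture, against 3.2 mm at the right. The half brick also measured about 2 mm short there, so this is probably edge shading, but I did not confirm it.
- **Vials:** the squat vial stands upright in the well, 1 to 3 mm from its middle by picture. The slim vial is upright in its cell, and nothing in the pictures suggested it had moved.
- **Arm:** it ended clear of everything, with the gripper about 0.27 m above the bench and no contact force.

**Disagreements between measurements:**
- The overhead camera read the well about 5 mm off and the wall corners a few mm off compared with the wrist camera. I trusted the wrist camera, because its sizes matched the given dimensions.
- The lower-left brick appeared to sit about 2 mm further along in the jaws when picked up from the tray, and I corrected for that before placing it.

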